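Put the washed roller and guide bar back into the gluing box

ROBOT

A 6-joint arm with a two-finger parallel gripper is mounted at the origin on the work surface. World frame = base frame: x ahead of the robot, y to its left, z up, the work surface at z = 0. Lengths are in m, angles in rad, forces in N, time in s.
With the tool pointing down it reaches from about 0.35 to 0.975 m from the base axis. Payload 4.9 kg.
Tool frame: the origin (TCP) lies at the very end of the fingers, on their centre line; the grasp point (between the pads) lies 19 mm behind it (manip.grasp_offset is the distance from the TCP to the grasp point, in m); z points along the fingers, y is the line along which they close (so a half turn about z gives the same grasp; the last joint's range is limited). The gripper opens to 85 mm and grips with 20 to 120 N. Pads are 22 mm wide; open, the fingers measure 114 mm over their backs; the gripper's body (76 mm by 85 mm) begins 54 mm behind the grasp point. The pads swing forward as they close: fully open they stand 13 mm farther back than shut.
Start: joints at [-1.233, 0.053, 1.613, -0, 1.476, -0.119], TCP at [0.276, -0.561, 0.192] pointing down, gripper open.
Joint ranges: [-3.01, 3.01], [-1.01, 2.22], [0.06, 2.58], [-1.02, 4.17], [0.09, 2.62], [-3.14, 3.14]. Speed limits (rad/s): [2.57, 2.57, 3.14, 3.14, 3.14, 3.14].

INTERFACE

Orientations are given as a unit quaternion [w, x, y, z].
In Python, from plant import manip, eyes, job_done, models gives the robot as it stands.
- The arm moves only by the tool servo_tool, never from a script. Its argument "motion" is one flat list of numbers, 5 for each row, row after row: the opening, from -1 (shut) to 1 (fully open), then the shift along the tool's x, y, z normalised to -1 to 1, where 1 is 120 mm, then the turn about the tool's z normalised to -1 to 1, where 1 is 45 degrees. A call has 1 to 5 rows; each row is the pose to reach, as a shift and turn from the pose commanded when the call began, along the tool's axes at that moment; what a row does not reach only later rows make up. A row lasts 1/8 s, in which the tool goes at most 62.5 mm and 10.7 degrees, less where a joint would pass 70% of its speed; a pose out of reach is approached as far as the arm can. A call with a number of a shift or a turn outside -1 to 1 is refused whole. A call with a gripper value outside its range is refused whole. The fingers move at their own pace and stop on an object; the grip force is fixed at half the most. Time passes only in rows, so rows that repeat a pose let the fingers close. It gives the time, the measured TCP pose, the force, the opening and the grip force at its end, in the units of the state.
- manip.state(): the state, without advancing time (a new reading comes with each control period).
- eyes.grab_frame(name): name is "scene" or "top"; returns (picture, depth): 400x640x3 uint8, red, green, blue; 400x640 float32, m along the optical axis (not along the pixel's ray), 0 where there is no reading.
- eyes.camera_params(name): a dict with "fov_y" (degrees; the focal length in pixels is half the picture's height over the tangent of half this angle, whatever the lens; pixels are square), "cx", "cy" (the principal point, pixels), "pose" (4x4, takes a point from camera to world coordinates). Camera axes: x right, y up, looking along -z (the intrinsics and any distortion apply to the point x, -y, -z); pixel columns grow to the right and rows downward; lengths in m; the calibration is good to about 2 mm. A picture is of the moment at which its call begins. camera_params takes no time and is no camera call.
- job_done(): hands the job in; it is judged then, once.
Trained networks look in the newest picture that a camera, given by its name, has taken for a name from the list of things; names that differ only in an ending like _2 or _b are one class to them, and where a whole thing is asked for, a point or a joint stands for the part that bears it (a point fixed in the world has none). Each returns a list of dicts, best first, with "p" (0 to 1); they miss things now and then, are a little off and sometimes report something else, mostly with a low value. They report only what shows in the picture. A call takes as long as a camera call. They do not tell look-alikes from the thing itself.
- models.regions_of(camera, label): "mask" (400x640 bool, what is visible of it) and "pixel" ([column, row] in pixels, amid what is visible of it).
The state is a dict: "time": time; "joint_pos": joint angles; "joint_vel": joint speeds; "joint_efforts": joint torques, N m; "tool_pos": TCP position; "tool_rot": TCP orientation; "contact_force": force on the tool from outside, world axes, zero at the start; "ft_torque": the same for the moment, N m; "gripper_width": opening from 0.0 (shut) to 1.0 (fully open); "grasp_force": force on a finger pad.
Only numpy, scipy, OpenCV 4.12 (cv2) and the standard library are available. Lean on these libraries where they do the work, as an engineer would, in place of code of your own. Each camera call takes 0.05 s, during which the arm holds its last target. There are 200 camera calls.

TASK

The gluing box's long roller has been washed and is draining on the sloping rack, and its thin steel guide bar lies on the bench. Lay the long roller back in the box's two deep notches over the pan, with its short shaft end on the side that has the end plate, and lay the guide bar across the two shallow notches in front of it, sticking out about equally on both sides, so that both sit level and fully down. Lower them gently into the notches rather than dropping them in, and leave everything else on the bench and on the rack where it is.

Things in the scene. Friction and masses are not known exactly. Their poses are not given: they have to be found in the camera images.
- roll: the long roller: fluted aluminium cylinder 36 mm in diameter, 96 mm long, on a 12 mm steel shaft; about 0.36 kg. Origin on the axis at the cylinder's middle; y axis along the shaft, +y to the short bare shaft end (y = 48 to 82 mm), the long bare end is y = -48 to -104 mm. It starts in one of the rack's lanes, long end down against the stop. It rolls if pushed
- roll_short_end (a point): tip of the roller's short shaft end, on its axis, 82 mm from the roller's origin. On the rack it is the upper end; only this shaft end and 9 mm of the cylinder stick out past the rack
- guide_bar: the guide bar: plain round steel bar 12 mm in diameter, 170 mm long, 0.15 kg, lying on the bench roughly along world y. Origin at its middle on the axis; its y axis runs along it; both ends are alike
- glue_box: the gluing box, bolted down: grey-green base 150 x 200 mm, two cheeks 24 mm thick (|y| = 51 to 75 mm) with 90 degree V notches, an aluminium pan between them (x = -65 to 53 mm inside, rim at z = 41 mm front and back, floor 13 mm; fingers may reach in beside the roller). Origin on the bench under the roller's seat; z up, y from cheek to cheek, -x the front. The roller's cylinder fits between the cheeks with 3 mm spare at each end
- roll_seat (a point): where the roller's origin comes to rest: box frame (0, 0, 46) mm, axes as the box's. The deep V notches have their bottom at z = 37.5 mm of the box and a mouth 49 mm wide at z = 62 mm
- bar_seat (a point): where the guide bar's origin comes to rest: box frame (-52, 0, 62) mm, axes as the box's. The shallow V notches have their bottom at z = 53.5 mm of the box and a mouth 29 mm wide at z = 68 mm. With the bar in place there is hardly room for a finger on that side of the roller
- end_plate (a point): middle of the inner face of the steel end plate at the box's +y side: box frame (0, 85.5, 37.5) mm. The plate is 44 mm wide, its top 65 mm above the bench; the long shaft end does not fit on this side
- rack: sloping wooden drain rack, fixed, footprint 136 x 180 mm, origin on the bench under its middle. Three lanes 40 mm wide (y = -52, 0, 52 mm) rise 30 degrees towards its -x side between ribs 12 mm thick, as high as the 36 mm parts in them. A part is held by its weight only and lifts straight up
- rack_lip (a point): middle of the upper edge of the rack's sloping floor: rack frame (-52, 0, 86) mm. The ribs end above it, their tops 115 mm above the bench
- spare_roll: bystander: a shorter roller, 36 mm in diameter like the long one but with a cylinder only 60 mm long, lying in another lane of the rack (y axis along the shaft). Not to be moved
- burnisher: bystander: dark wooden dowel, 36 mm in diameter, 130 mm long, lying in the third lane (y axis along it). Not to be moved
- brush: bystander: glue brush 160 mm long, 42 mm wide, 20 mm high, lying on the bench along its own x axis, origin under its middle; it and the guide bar may have changed places
- glue_jar: bystander: screw-top jar 68 mm in diameter, 95 mm high, origin under its middle
- maul: bystander: mallet standing upright on its head, 56 mm in diameter, 200 mm high, origin under its middle
- awl: bystander: awl 140 mm long, 26 mm high, lying along its own x axis, origin under its middle
- crank: bystander: crank handle lying flat, 110 mm long along its x axis, 55 mm high at the grip end, origin under its middle
- spool: bystander: upright thread spool 52 mm in diameter, 60 mm high, origin under its middle
Not all that is in view belongs to the job. Leave any pink look-alike of the glue_box alone. Leave any red look-alike of the roll alone.

How it is judged:
By the outcome, as a careful person would: the job done as asked, in the order asked, and still so for the second after the job is handed in, with the robot touching nothing.
It also fails if it takes over 64 s, if anything falls off the work surface, if the arm or the gripper's body presses on something with over 40 N, if the wrist force passes 120 N, or if a joint passes its speed limit or range.

## Working session

There is one attempt and no reset: what is moved stays moved. The work goes in short steps, Python scripts to look and compute and a tool call to move; the robot and the scene stay as the last step left them, time stands still between calls to the robot, and variables do not carry over. Pictures are saved under pics/ and viewed, at most 10 in all, crops included, and the job is handed in when it is done.

Besides the shell and the picture viewer there is one more tool, called after "Request:" as name(argument=value, ...) on one line, values as JSON. servo_tool: Moves the arm, as the interface text tells. Its arguments: {"type":"object","properties":{"motion":{"type":"array","items":{"type":"number","minimum":-1,"maximum":1}}},"required":["motion"]}

```bash
mkdir -p pics; cat > h.py <<'E'
import numpy as np, cv2
from plant import manip, eyes, job_done, models
def cloud(name, depth):
    c=eyes.camera_params(name); H,W=depth.shape
    f=H/2/np.tan(np.radians(c["fov_y"])/2)
    u,v=np.meshgrid(np.arange(W),np.arange(H))
    x=(u-c["cx"])/f*depth; y=-(v-c["cy"])/f*depth
    P=np.stack([x,y,-depth,np.ones_like(depth)],-1)@np.array(c["pose"]).T
    return P[...,:3]
def grab(name):
    im,d=eyes.grab_frame(name); return im,d,cloud(name,d)
def save(im,fn): cv2.imwrite("pics/"+fn,cv2.cvtColor(im,cv2.COLOR_RGB2BGR))
E
python3 - <<'E'
from h import *
for n in ("top","scene"):
    im,d,P=grab(n); save(im,n+"0.png"); np.savez(n+"0.npz",im=im,d=d,P=P)
    c=eyes.camera_params(n); print(n,{k:(np.round(v,3).tolist()) for k,v in c.items() if not isinstance(v,str)})
    for l in ("roll","guide_bar","glue_box","rack","end_plate","spare_roll","burnisher","brush"):
        for r in models.regions_of(n,l)[:3]:
            m=r["mask"]&(d>0); q=P[m]
            print(l,round(r["p"],2),np.round(r["pixel"]).tolist(),m.sum(),np.round(np.median(q,0),3),np.round(np.percentile(q,2,0),3),np.round(np.percentile(q,98,0),3))
E
```

```text
top {'fov_y': 49.997, 'cx': 320.597, 'cy': 198.493, 'pose': [[-0.026, 0.995, -0.101, 0.392], [-1.0, -0.025, 0.01, 0.021], [0.007, 0.102, 0.995, 1.427], [0.0, 0.0, 0.0, 1.0]]}
roll 0.85 [210.0, 196.0] 386 [0.542 0.35  0.106] [0.485 0.328 0.042] [0.625 0.376 0.13 ]
roll 0.72 [241.0, 253.0] 155 [0.35  0.269 0.015] [ 0.305  0.261 -0.   ] [0.396 0.28  0.057]
roll 0.7 [159.0, 237.0] 480 [0.419 0.529 0.03 ] [ 0.333  0.505 -0.   ] [0.493 0.561 0.041]
guide_bar 0.74 [316.0, 160.0] 201 [0.667 0.019 0.01 ] [ 0.65  -0.058 -0.002] [0.685 0.09  0.018]
guide_bar 0.66 [409.0, 204.0] 2700 [ 0.507 -0.287  0.016] [ 0.434 -0.384  0.005] [ 0.581 -0.192  0.069]
glue_box 0.95 [408.0, 204.0] 2704 [ 0.506 -0.286  0.016] [ 0.434 -0.384  0.005] [ 0.58  -0.191  0.069]
glue_box 0.63 [471.0, 273.0] 2871 [ 0.28  -0.473  0.018] [ 0.2   -0.558  0.006] [ 0.359 -0.378  0.068]
glue_box 0.43 [241.0, 258.0] 158 [0.347 0.269 0.015] [0.305 0.26  0.001] [0.396 0.28  0.057]
rack 0.87 [232.0, 179.0] 1554 [0.589 0.311 0.065] [0.51  0.212 0.008] [0.672 0.398 0.113]
end_plate 0.63 [469.0, 273.0] 2854 [ 0.28  -0.474  0.018] [ 0.2
[... 1453 characters left out ...]
] [0.686 0.098 0.017]
end_plate 0.9 [300.0, 127.0] 1248 [ 0.29  -0.473  0.024] [ 0.189 -0.575 -0.002] [ 0.366 -0.373  0.067]
end_plate 0.62 [282.0, 169.0] 1530 [ 0.516 -0.283  0.027] [ 0.438 -0.362  0.005] [ 0.588 -0.187  0.067]
spare_roll 0.71 [364.0, 265.0] 277 [0.588 0.317 0.089] [0.541 0.295 0.043] [0.642 0.331 0.109]
burnisher 0.97 [348.0, 261.0] 390 [0.617 0.27  0.08 ] [0.565 0.247 0.051] [0.665 0.291 0.113]
brush 0.56 [345.0, 208.0] 244 [0.439 0.047 0.018] [ 0.408 -0.042  0.009] [0.468 0.095 0.025]
brush 0.41 [282.0, 168.0] 1484 [ 0.518 -0.28   0.027] [ 0.438 -0.359  0.006] [ 0.587 -0.188  0.067]
brush 0.23 [364.0, 264.0] 259 [0.589 0.317 0.089] [0.551 0.297 0.046] [0.639 0.331 0.107]
```

```bash
python3 -c "
from h import *
print(manip.state(), manip.grasp_offset)"
```

```text
{'time': 0.9, 'joint_pos': array([-1.23296933e+00,  5.27040962e-02,  1.61287560e+00, -3.52870183e-05,
        1.47600668e+00, -1.19006914e-01]), 'joint_vel': array([ 0.00186572,  0.00023148,  0.00062279,  0.00047417, -0.00087984,
        0.00011469]), 'joint_efforts': array([-2.51418045e-03, -3.93698072e+01, -3.70468819e+01, -2.59728904e-04,
        4.78302227e-04,  3.39134246e-06]), 'tool_pos': array([ 0.27567567, -0.56090448,  0.19181563]), 'tool_rot': array([ 5.04098644e-06,  9.74025695e-01,  2.26437507e-01, -1.71162179e-05]), 'contact_force': array([ 0.05141855,  0.56870407, -0.8946652 ]), 'ft_torque': array([ 0.03808761, -0.01766792, -0.01279118]), 'grasp_force': 0.0, 'gripper_width': 0.9976930909743565} 0.0187
```

```bash
python3 - <<'E'
from h import *
for n in ("top","scene"):
    print({k:v for k,v in eyes.camera_params(n).items() if k!="pose"})
a=np.load("top0.npz")["im"]; b=np.load("scene0.npz")["im"]
c=cv2.resize(a[130:310,130:510],None,fx=2.1,fy=2.1,interpolation=cv2.INTER_CUBIC); save(c,"topc.png")
save(cv2.resize(b[80:340,240:500],None,fx=2.3,fy=2.3,interpolation=cv2.INTER_CUBIC),"scenec.png")
E
```

```text
{'fov_y': 49.99664406208467, 'cx': 320.59671423352023, 'cy': 198.49255799972983}
{'fov_y': 49.83875361596671, 'cx': 316.92498100406056, 'cy': 199.29718674248574}
```

View pics/topc.png

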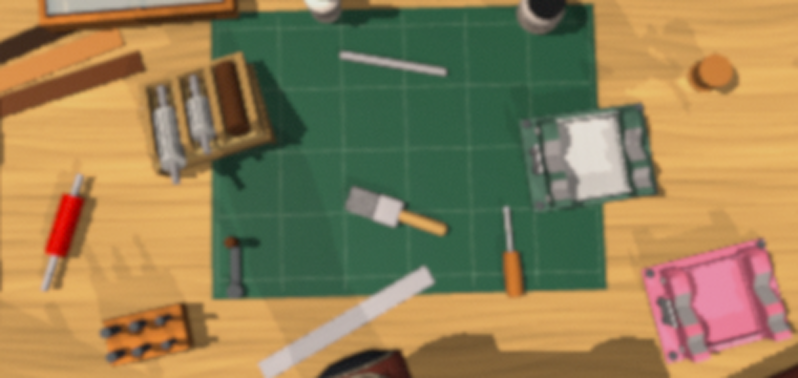

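View pics/scenec.png

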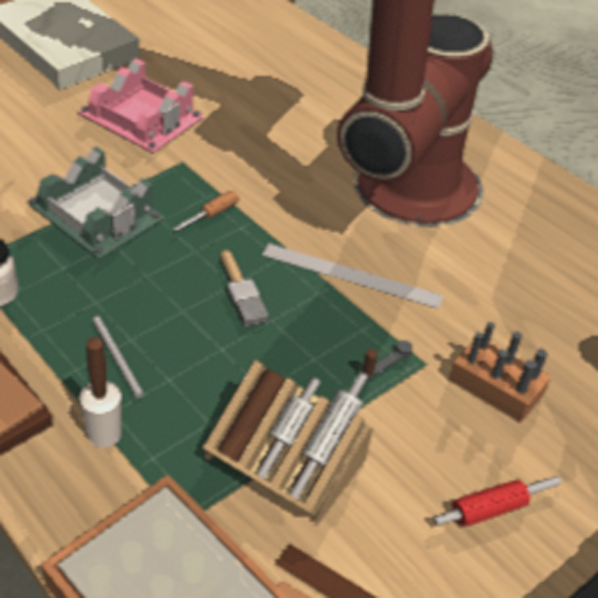

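```bash
cat > meas.py <<'E'
from h import *
def mask(n,l,near):
    rs=[r for r in models.regions_of(n,l)]
    rs=[r for r in rs if np.hypot(*(np.array(r["pixel"])-near))<25]
    return rs[0]["mask"] if rs else None
def line(q):
    xy=q[:,:2]; m=np.median(xy,0)
    for _ in range(3):
        u=np.linalg.svd(xy-xy.mean(0),full_matrices=False)[2][0]
        d=(xy-xy.mean(0))@np.array([-u[1],u[0]]); xy=xy[abs(d)<max(.01,2.5*d.std())]
    if u[1]<0: u=-u
    t=(xy-xy.mean(0))@u; e=np.percentile(t,[0.5,99.5])
    return xy.mean(0)+u*e.mean(), u, e[1]-e[0]
E
python3 - <<'E'
from meas import *
out={}
for n,near in (("top",dict(roll=(210,196),guide_bar=(316,160),glue_box=(408,204),rack=(232,179))),
               ("scene",dict(roll=(382,268),guide_bar=(292,232),glue_box=(282,169),rack=(366,278)))):
    im,d,P=grab(n)
    for l,px in near.items():
        m=mask(n,l if not(n=="scene" and l=="guide_bar") else "rack",np.array(px))
        if m is None: print(n,l,"none"); continue
        q=P[m&(d>0)]; out[n+l]=q
        if l=="guide_bar":
            q=q[(q[:,2]>.004)]; c,u,L=line(q); print(n,l,np.round(c,4),"yaw of y",round(np.degrees(np.arctan2(-u[0],u[1])),1),round(L,3))
        if l=="roll":
            c,u,L=line(q); t=(q[:,:2]-c)@u
            w=np.linalg.svd(q-q.mean(0),full_matrices=False)[2][0]
            print(n,l,np.round(c,4),np.round(u,3),round(L,3),"dir",np.round(w,3))
            a=q[:,:2]-c; s=a@w[:2]/np.linalg.norm(w[:2])
            lo=np.argsort(q[:,0])[:12]; print(" low-x pts",np.round(q[lo],3).tolist())
        if l=="glue_box":
            for lo,hi in ((.003,.1),(.055,.075)):
                qq=q[(q[:,2]>lo)&(q[:,2]<hi)]; r=cv2.minAreaRect(qq[:,:2].astype(np.float32)*1000); print(n,l,lo,np.round(r[0],1),np.round(r[1],1),round(r[2],1),len(qq))
            print(" zhist",np.histogram(q[:,2],bins=np.arange(-.004,.08,.004))[0])
        if l=="rack":
            r=cv2.minAreaRect(q[:,:2].astype(np.float32)*1000); print(n,l,np.round(r[0],1),np.round(r[1],1),round(r[2],1))
    save(cv2.resize(im[150:240,190:290] if n=="top" else im[220:330,310:430],None,fx=5,fy=5,interpolation=cv2.INTER_CUBIC),n+"_rack.png")
np.savez("pts.npz",**out)
E
```

```text
top roll [0.555  0.3532] [0.959 0.283] 0.16 dir [-0.812 -0.247  0.528]
 low-x pts [[0.476, 0.334, 0.131], [0.476, 0.331, 0.129], [0.476, 0.337, 0.129], [0.479, 0.336, 0.134], [0.479, 0.334, 0.132], [0.479, 0.33, 0.123], [0.479, 0.333, 0.124], [0.482, 0.33, 0.134], [0.482, 0.336, 0.133], [0.482, 0.334, 0.131], [0.482, 0.329, 0.127], [0.485, 0.328, 0.131]]
top guide_bar [0.6668 0.017 ] yaw of y -11.0 0.166
top glue_box 0.003 [ 509.  -289.7] [149.6 201.5] 7.3 2638
top glue_box 0.055 [ 502.4 -282.5] [131.3 165.8] 6.4 497
 zhist [  4  16 102 459 689 311  78  60  46  31  66  84  83  66  78 113 158 128
  69  12]
top rack [595.4 317.7] [157.5 192.4] 15.0
scene roll none
scene guide_bar none
scene glue_box none
scene rack none
```

View pics/top_rack.png

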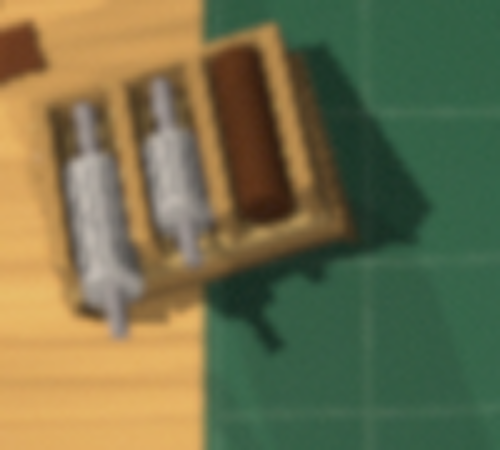

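```bash
python3 - <<'E'
from meas import *
n="scene"
im,d,P=grab(n)
c=eyes.camera_params(n); print(np.round(c["pose"],3).tolist(),c["fov_y"], np.abs(im.astype(int)-np.load("scene0.npz")["im"]).mean())
for l in ("roll","guide_bar","glue_box","rack"):
    for r in models.regions_of(n,l)[:4]:
        q=P[r["mask"]&(d>0)]; print(l,round(r["p"],2),r["pixel"],len(q),np.round(np.median(q,0),3))
        if l=="glue_box" and abs(np.median(q[:,0])-.51)<.02:
            for lo,hi in ((.003,.1),(.055,.075)):
                qq=q[(q[:,2]>lo)&(q[:,2]<hi)]; rr=cv2.minAreaRect(qq[:,:2].astype(np.float32)*1000); print(n,l,lo,np.round(rr[0],1),np.round(rr[1],1),round(rr[2],1),len(qq))
            np.savez("sbox.npz",q=q)
        if l=="roll" and abs(np.median(q[:,1])-.36)<.03:
            w=np.linalg.svd(q-q.mean(0),full_matrices=False)[2][0]; print(w, np.round(q[np.argsort(q[:,0])[:8]],3).tolist())
        if abs(np.median(q[:,0])-.668)<.01 and abs(np.median(q[:,1])-.015)<.03:
            c,u,L=line(q[q[:,2]>.004]); print("bar",np.round(c,4),round(np.degrees(np.arctan2(-u[0],u[1])),1),round(L,3))
# refine box pose with top points
def prof(y,x): pass
q=np.load("pts.npz")["topglue_box"]
# local view: print z map in box frame guess
th=np.radians(7.3); c=np.array([.509,-.2897])
xy=(q[:,:2]-c)@np.array([[np.cos(th),-np.sin(th)],[np.sin(th),np.cos(th)]])
H=np.full((11,15),-1.)
for i,x in enumerate(np.arange(-75,75,15)):
    print(int(x),[int(1000*np.median(q[s,2])) if (s:=(abs(xy[:,0]*1000-x-7.5)<7.5)&(abs(xy[:,1]*1000-y)<6)).any() else -1 for y in range(-96,97,12)])
E
```

```text
[[-0.806, -0.423, 0.415, 1.165], [0.592, -0.56, 0.579, 0.875], [-0.012, 0.712, 0.702, 1.149], [0.0, 0.0, 0.0, 1.0]] 49.83875361596671 0.6628463541666667
roll 0.6 [452.3, 296.8] 555 [0.428 0.537 0.029]
guide_bar 0.45 [292.8, 237.7] 145 [0.67  0.028 0.011]
bar [0.6695 0.0183] -10.9 0.164
guide_bar 0.34 [227.7, 155.8] 193 [ 0.642 -0.467  0.042]
glue_box 0.71 [304.0, 127.9] 1122 [ 0.29  -0.466  0.027]
glue_box 0.7 [280.2, 168.4] 1520 [ 0.517 -0.281  0.027]
scene glue_box 0.003 [ 504.8 -305.6] [169.9 240.8] 6.8 1490
scene glue_box 0.055 [ 506.6 -280.7] [135.9 171.9] 7.2 269
rack 0.73 [281.6, 251.5] 566 [0.768 0.135 0.088]
-75 [15, 8, 67, 67, 34, 9, 13, 13, 11, 12, 14, 10, 15, 67, 64, 13, 14]
-60 [9, 15, 59, 62, 34, 14, 14, 14, 11, 16, 15, 15, 55, 63, 58, 13, 10]
-45 [9, 11, 63, 63, 32, 15, 13, 14, 16, 13, 14, 14, 56, 63, 57, 9, 10]
-30 [8, 15, 63, 64, 33, 13, 13, 15, 15, 16, 14, 13, 63, 65, 57, 10, 10]
-15 [9, 13, 53, 51, 28, 13, 14, 13, 14, 15, 13, 15, 50, 52, 48, 31, 16]
0 [9, 12, 45, 42, 24, 16, 14, 13, 13, 15, 15, 14, 15, 42, 40, 45, 13]
15 [11, 12, 53, 55, 29, 13, 14, 12, 15, 13, 14, 14, 52, 55, 48, 50, 14]
30 [12, 14, 62, 61, 31, 12, 15, 15, 13, 15, 14, 15, 61, 62, 56, 11, 12]
45 [10, -1, 63, 60, 29, 15, 14, 15, 15, 15, 15, 14, 63, 63, 58, 10, 11]
60 [15, 13, 37, 41, 16, 12, 10, 10, 12, 9, 11, 10, 43, 43, 24, 12, 16]
```

```bash
cat > box.py <<'E'
from h import *
from scipy.optimize import minimize
def model(x,y):
    z=np.where((x>-81)&(x<69)&(abs(y)<100),10.,0.)
    pan=(abs(y)<51)&(x>-65)&(x<53); z=np.where(pan,13.,z)
    ck=(abs(y)>51)&(abs(y)<75)&(x>-75)&(x<62)
    top=np.where(x<-37.5,np.minimum(68,53.5+abs(x+52)),62.); top=np.where(abs(x)<24.5,37.5+abs(x),top)
    z=np.where(ck,top,z)
    return np.where((abs(x)<22)&(y>85.5)&(y<90),65.,z)
def fit(q,p0):
    def cost(p,full=False):
        c,s=np.cos(p[2]/100),np.sin(p[2]/100); d=q[:,:2]*1000-p[:2]
        x=c*d[:,0]+s*d[:,1]; y=-s*d[:,0]+c*d[:,1]
        r=np.minimum(abs(q[:,2]*1000-model(x,y)),12)
        return np.mean(r)
    best=min((minimize(cost,np.array(p0)+np.array(k),method="Nelder-Mead",options=dict(initial_simplex=np.array(p0)+np.array(k)+np.array([[0,0,0],[5,0,0],[0,5,0],[0,0,4]]))) for k in np.random.default_rng(0).normal(0,2,(8,3))),key=lambda r:r.fun)
    return best.x,best.fun
E
python3 - <<'E'
from box import *
a=np.load("pts.npz")["topglue_box"]; b=np.load("sbox.npz")["q"]
for q in (a,b,np.vstack([a,b])):
    x,f=fit(q,[515,-289,12.7]); print(np.round(x,1),np.degrees(x[2]/100).round(2),round(f,2))
for q in (a,b):
    c,s=np.cos(.125),np.sin(.125); d=q[:,:2]*1000-[515,-289]
    x=c*d[:,0]+s*d[:,1]; y=-s*d[:,0]+c*d[:,1]; k=(q[:,2]>.057)&(x>22)
    print([np.round(np.percentile(y[k&g],[3,10,50,90,97]),1) for g in (y<0,(y>0))])
# roller in top: section of shaft tip & axis
q=np.load("pts.npz")["toproll"]; 
for x0 in np.arange(.475,.64,.01):
    s=abs(q[:,0]-x0)<.005
    print(round(x0,3),np.round([*np.percentile(q[s,1],[5,50,95]),np.percentile(q[s,2],90)],3), end=";")
E
```

```text
[ 514.6 -288.1   11.9] 6.81 4.17
[ 515.9 -286.9   11.4] 6.52 6.9
[ 514.8 -287.8   12.2] 6.99 5.22
[array([-73.6, -71.4, -62.4, -50.8, -50. ]), array([52.4, 53.8, 64.1, 74.2, 75.4])]
[array([-73.3, -71.2, -59.6, -49.6, -49.1]), array([51.5, 54.1, 68.5, 76.3, 86.1])]
0.475 [0.33  0.334 0.337 0.133];0.485 [0.328 0.334 0.34  0.133];0.495 [0.333 0.34  0.372 0.128];0.505 [0.33  0.346 0.36  0.121];0.515 [0.327 0.338 0.357 0.127];0.525 [0.329 0.342 0.36  0.123];0.535 [0.331 0.344 0.364 0.118];0.545 [0.335 0.348 0.366 0.112];0.555 [0.336 0.352 0.372 0.106];0.565 [0.342 0.355 0.372 0.098];0.575 [0.343 0.357 0.374 0.093];0.585 [0.347 0.361 0.376 0.088];0.595 [0.35  0.36  0.372 0.08 ];0.605 [0.362 0.369 0.382 0.06 ];0.615 [0.367 0.373 0.38  0.055];0.625 [0.37  0.374 0.382 0.05 ];0.635 [0.373 0.377 0.381 0.041];
```

```bash
cat > plan.py <<'E'
import sys
from h import *
def pose():
    s=manip.state(); w,x,y,z=s["tool_rot"]
    return np.array([*s["tool_pos"],np.degrees(np.arctan2(2*(x*y+w*z),1-2*(y*y+z*z)))]),s
def plan(*targets):
    p,s=pose(); print("now",np.round(p,4),"t",round(s["time"],2),"j6",round(s["joint_pos"][5],2))
    for T in targets:
        T=np.array(T,float)
        while True:
            A=np.radians(p[3]); d=T[:3]-p[:3]; dA=T[3]-p[3]
            v=np.array([d[0]*np.cos(A)+d[1]*np.sin(A),d[0]*np.sin(A)-d[1]*np.cos(A),-d[2]])/.12
            k=min(1,1/max(1e-9,abs(v).max()),45/max(1e-9,abs(dA)) )
            v=np.append(v*k,-dA*k/45).round(3); print(v.tolist())
            a=.12*v; p=p+[a[0]*np.cos(A)+a[1]*np.sin(A),a[0]*np.sin(A)-a[1]*np.cos(A),-a[2],-45*v[3]]
            if k==1: break
        print("  ->",np.round(p,4))
if __name__=="__main__": plan(*[[float(v) for v in a.split(",")] for a in sys.argv[1:]])
E
python3 plan.py .38,-.12,.23,111 .487,.337,.20,195.8 .487,.337,.102,195.8
```

```text
now [ 0.2757 -0.5609  0.1918 26.1731] t 1.65 j6 -0.12
[0.824, -1.0, -0.109, -0.647]
[1.0, -0.392, -0.091, -0.536]
[1.0, 0.048, -0.084, -0.5]
[0.366, 0.172, -0.034, -0.202]
  -> [  0.38    -0.12     0.23   110.9981]
[1.0, 0.679, 0.077, -0.582]
[0.569, 1.0, 0.073, -0.554]
[0.082, 1.0, 0.064, -0.484]
[-0.161, 0.525, 0.036, -0.264]
  -> [  0.487    0.337    0.2    195.7781]
[0.0, -0.0, 0.816, -0.0]
  -> [4.870000e-01 3.370000e-01 1.020000e-01 1.957781e+02]
```

Request:
servo_tool(motion=[0.5,0.824,-1,-0.11,-0.645,0.5,0.824,-1,-0.11,-0.645,0.5,0.824,-1,-0.11,-0.645,0.5,0.824,-1,-0.11,-0.645])

```text
time: 2.15
tool_pos: [0.3122, -0.4083, 0.2056]
tool_rot: [0.001, 0.886, 0.464, 0.0]
contact_force: [-0.5, -1.2, -0.2]
gripper_width: 0.752
grasp_force: 0.0
```

Request:
servo_tool(motion=[0,1,-0.39,-0.09,-0.535,0,1,-0.39,-0.09,-0.535,0,1,-0.39,-0.09,-0.535,0,1,-0.39,-0.09,-0.535])

```text
time: 2.65
tool_pos: [0.3416, -0.2851, 0.216]
tool_rot: [0.0, 0.771, 0.637, -0.0]
contact_force: [0.2, -0.6, 1.2]
gripper_width: 0.501
grasp_force: 0.0
```

Request:
servo_tool(motion=[0,1,0.05,-0.085,-0.5,0,1,0.05,-0.085,-0.5,0,1,0.05,-0.085,-0.5,0,1,0.05,-0.085,-0.5])

```text
time: 3.15
tool_pos: [0.3698, -0.1688, 0.2258]
tool_rot: [-0.0, 0.632, 0.775, -0.0]
contact_force: [0.2, -0.2, 0.5]
gripper_width: 0.5
grasp_force: 0.0
```

Request:
servo_tool(motion=[0,0.365,0.17,-0.035,-0.2,0,0.365,0.17,-0.035,-0.2])

```text
time: 3.4
tool_pos: [0.3811, -0.1207, 0.2302]
tool_rot: [-0.0, 0.568, 0.823, -0.0]
contact_force: [-0.1, -1.0, 0.2]
gripper_width: 0.501
grasp_force: 0.0
```

Request:
servo_tool(motion=[-0.1,1,0.68,0.075,-0.58,-0.1,1,0.68,0.075,-0.58,-0.1,1,0.68,0.075,-0.58,-0.1,1,0.68,0.075,-0.58])

```text
time: 3.9
tool_pos: [0.4148, 0.0199, 0.2206]
tool_rot: [-0.001, 0.369, 0.93, -0.001]
contact_force: [-0.6, -0.5, -0.2]
gripper_width: 0.455
grasp_force: 0.0
```

Request:
servo_tool(motion=[-0.1,0.57,1,0.075,-0.555,-0.1,0.57,1,0.075,-0.555,-0.1,0.57,1,0.075,-0.555,-0.1,0.57,1,0.075,-0.555])

```text
time: 4.4
tool_pos: [0.4471, 0.1535, 0.2118]
tool_rot: [-0.0, 0.159, 0.987, -0.001]
contact_force: [0.7, -0.5, 0.2]
gripper_width: 0.451
grasp_force: 0.0
```

Request:
servo_tool(motion=[-0.1,0.08,1,0.065,-0.485,-0.1,0.08,1,0.065,-0.485,-0.1,0.08,1,0.065,-0.485,-0.1,0.08,1,0.065,-0.485])

```text
time: 4.9
tool_pos: [0.4755, 0.2699, 0.2045]
tool_rot: [-0.0, -0.03, 1.0, -0.0]
contact_force: [0.7, 0.6, 0.0]
gripper_width: 0.449
grasp_force: 0.0
```

Request:
servo_tool(motion=[-0.1,-0.16,0.525,0.035,-0.265,-0.1,-0.16,0.525,0.035,-0.265,-0.1,-0.16,0.525,0.035,-0.265,-0.1,-0.16,0.525,0.035,-0.265])

```text
time: 5.4
tool_pos: [0.4904, 0.3345, 0.2009]
tool_rot: [0.0, -0.134, 0.991, -0.0]
contact_force: [-0.4, -0.1, 0.1]
gripper_width: 0.445
grasp_force: 0.0
```

```bash
python3 plan.py .487,.337,.102,195.8; python3 - <<'E'
from h import *
im,d,P=grab("scene"); save(cv2.resize(im[200:330,310:470],None,fx=4.5,fy=4.5,interpolation=cv2.INTER_CUBIC),"s1.png")
print(manip.state()["gripper_width"])
E
```

```text
now [   0.4904    0.3345    0.2009 -164.5711] t 5.4 j6 -1.37
[0.003, 0.003, 0.103, -1.0]
[-0.001, 0.004, 0.103, -1.0]
[-0.004, 0.003, 0.103, -1.0]
[-0.004, -0.001, 0.103, -1.0]
[-0.003, -0.003, 0.103, -1.0]
[0.001, -0.004, 0.103, -1.0]
[0.004, -0.003, 0.103, -1.0]
[0.005, -0.0, 0.102, -1.0]
[-0.0, -0.0, 0.001, -0.008]
  -> [4.870000e-01 3.370000e-01 1.020000e-01 1.957889e+02]
0.45033340840217856
```

View pics/s1.png

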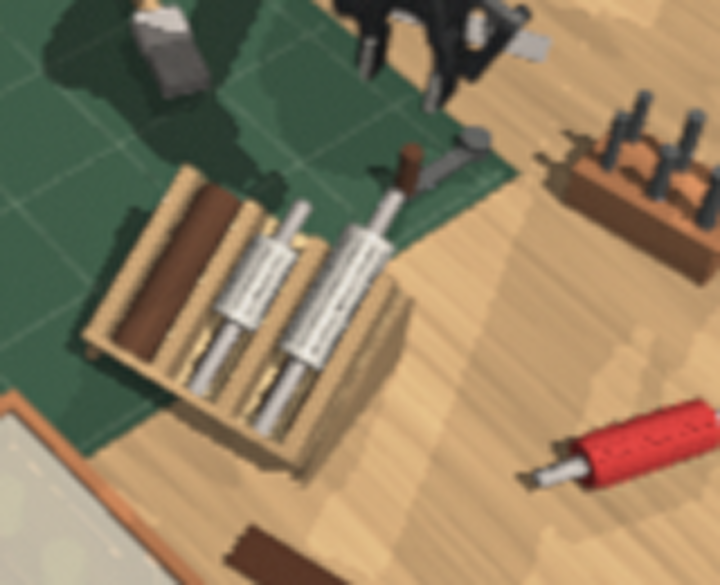

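Request:
servo_tool(motion=[-0.15,0.02,0.025,0.2,-0.01,-0.15,0.02,0.025,0.45,-0.01,-0.15,0.02,0.025,0.65,-0.01,-0.15,0.02,0.025,0.825,-0.01,-0.15,0.02,0.025,0.825,-0.01])

```text
time: 6.08
tool_pos: [0.4857, 0.3372, 0.0993]
tool_rot: [-0.002, -0.139, 0.99, -0.001]
contact_force: [-0.3, 0.2, 0.2]
gripper_width: 0.425
grasp_force: 0.0
```

```bash
sed -i 's/dA=T\[3\]-p\[3\]/dA=(T[3]-p[3]+180)%360-180/' plan.py; python3 plan.py .487,.337,.102,195.8; python3 - <<'E'
from h import *
im,d,P=grab("scene"); save(cv2.resize(im[215:285,360:440],None,fx=8,fy=8,interpolation=cv2.INTER_CUBIC),"s2.png")
E
```

```text
now [ 4.857000e-01  3.372000e-01  9.930000e-02 -1.639984e+02] t 6.08 j6 -1.37
[-0.01, -0.005, -0.023, 0.004]
  -> [ 4.870000e-01  3.370000e-01  1.020000e-01 -1.641784e+02]
```

View pics/s2.png

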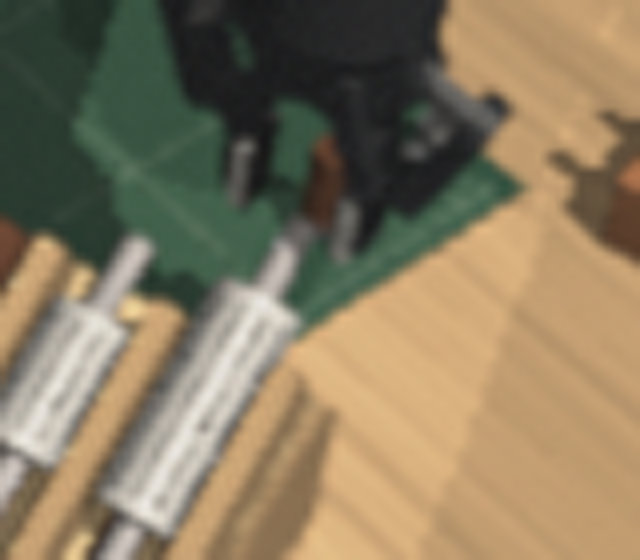

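```bash
python3 - <<'E'
from h import *
im,d,P=grab("scene")
c=eyes.camera_params("scene"); f=200/np.tan(np.radians(c["fov_y"])/2); M=np.linalg.inv(np.array(c["pose"]))
def proj(p):
    q=M@[*p,1]; return np.array([c["cx"]+f*q[0]/-q[2], c["cy"]-f*q[1]/-q[2]])
u=np.array([-.962*.866,-.272*.866,.5]); tip=np.array([.4745,.3335,.1235])
for nm,p in (("tip",tip),("face",tip-.034*u),("bot",tip-.034*u-.096*u),("lowtip",tip-.186*u),("tcp",(.4857,.3372,.0993)),("front",(.4857+.0106,.3372+.003,.104))):
    x=proj(p); print(nm,np.round(x,1),"crop",np.round((x-[360,215])*8))
# shaft points near: z .10-.14 within bright pixels
s=(P[...,2]>.095)&(P[...,2]<.14)&(P[...,0]>.46)&(P[...,0]<.52)&(P[...,1]>.30)&(P[...,1]<.37)
for v,u_ in np.argwhere(s): print((int(u_),int(v)),np.round(P[v,u_]*1000).astype(int).tolist(),im[v,u_].tolist(),end=" ")
E
```

```text
tip [397.7 243.3] crop [302. 226.]
face [392.2 252.8] crop [257. 302.]
bot [376.2 280. ] crop [130. 520.]
lowtip [366.8 296. ] crop [ 54. 648.]
tcp [395.  250.7] crop [280. 286.]
front [393.3 252. ] crop [267. 296.]
(396, 242) [480, 330, 131] [71, 74, 68] (395, 243) [483, 329, 127] [71, 84, 73] (396, 243) [484, 334, 133] [88, 86, 82] (397, 243) [481, 336, 132] [100, 96, 93] (398, 243) [478, 337, 131] [97, 92, 88] (395, 244) [485, 332, 126] [89, 94, 88] (396, 244) [489, 339, 136] [97, 93, 90] (397, 244) [484, 338, 131] [103, 98, 95] (398, 244) [480, 339, 130] [97, 94, 90] (394, 245) [491, 333, 127] [110, 116, 110] (395, 245) [490, 337, 130] [119, 116, 114] (396, 245) [489, 339, 131] [106, 102, 99] (397, 245) [483, 339, 127] [101, 97, 94] (398, 245) [480, 340, 126] [83, 89, 81] (393, 246) [494, 333, 124] [87, 100, 87] (394, 246) [492, 335, 125] [137, 133, 127] (395, 246) [491, 338, 127] [155, 149, 143] (396, 246) [487, 339, 125] [129, 123, 119] (397, 246) [489, 344, 132] [95, 93, 88] (393, 247) [495, 334, 121] [119, 118, 111] (394, 247) [496, 339, 126] [166, 159, 153] (395, 247) [492, 
[... 1856 characters left out ...]
0, 194, 184] (394, 255) [512, 357, 119] [216, 209, 198] (395, 255) [511, 360, 121] [207, 201, 190] (396, 255) [505, 359, 115] [187, 182, 172] (392, 256) [518, 355, 116] [178, 173, 164] (393, 256) [514, 356, 114] [211, 204, 193] (394, 256) [513, 359, 117] [196, 189, 180] (395, 256) [509, 359, 114] [174, 169, 161] (396, 256) [506, 361, 113] [152, 152, 143] (393, 257) [519, 360, 118] [212, 206, 195] (394, 257) [512, 359, 111] [180, 175, 167] (395, 257) [511, 362, 113] [163, 158, 149] (393, 258) [519, 361, 114] [193, 187, 177] (394, 258) [515, 362, 111] [168, 163, 156] (395, 258) [511, 362, 108] [169, 155, 140] (394, 259) [515, 362, 106] [152, 146, 137] (394, 260) [517, 365, 106] [153, 138, 120]
```

```bash
python3 - <<'E'
from h import *
im,d,P=grab("scene")
s=(P[...,2]>.09)&(P[...,2]<.15)&(P[...,0]>.44)&(P[...,0]<.52)&(P[...,1]>.29)&(P[...,1]<.38)
A=np.radians(195.9); R=np.array([[np.cos(A),np.sin(A)],[np.sin(A),-np.cos(A)]])
t=(P[...,:2]-manip.state()["tool_pos"][:2])@R.T*1000
print(manip.state()["tool_pos"])
for v,u in np.argwhere(s):
    if u<394 and v<244 or u>399: print((int(u),int(v)),"tool x,y",np.round(t[v,u]).astype(int).tolist(),"z",int(P[v,u,2]*1000),im[v,u].tolist()[0],end="; ")
E
```

```text
[0.48777339 0.33861422 0.1026115 ]
(393, 236) tool x,y [10, -19] z 149 31; (392, 237) tool x,y [4, -19] z 149 24; (392, 238) tool x,y [4, -18] z 145 27; (391, 239) tool x,y [0, -19] z 144 44; (388, 240) tool x,y [-10, -24] z 145 74; (389, 240) tool x,y [-11, -21] z 148 70; (390, 240) tool x,y [-8, -19] z 147 57; (401, 246) tool x,y [-10, 20] z 149 83; (403, 246) tool x,y [-4, 24] z 146 89; (401, 247) tool x,y [-7, 20] z 142 76; (402, 247) tool x,y [-10, 24] z 148 96;
```

```bash
python3 - <<'E'
from h import *
for n in ("scene","top"):
    im,d,P=grab(n); tp=manip.state()["tool_pos"]
    A=np.radians(195.9); R=np.array([[np.cos(A),np.sin(A)],[np.sin(A),-np.cos(A)]])
    t=(P[...,:2]-tp[:2])@R.T*1000
    s=(abs(t[...,0])<16)&(abs(t[...,1])<45)&(abs(t[...,1])>9)&(P[...,2]>.09)&(P[...,2]<.2)
    print(n,tp,np.histogram(P[s][:,2],bins=np.arange(.09,.2,.01)))
    if n=="scene": save(cv2.resize(im[190:270,350:450],None,fx=7,fy=7,interpolation=cv2.INTER_NEAREST),"s3.png"); np.savez("s3",im=im,d=d,P=P)
s=np.load("s3.npz")["P"]
for v in range(236,252): print(v,[int(z) for z in s[v,384:408,2]*1000])
E
```

```text
scene [0.48790855 0.33873835 0.10286638] (array([ 0,  0,  0,  0,  0,  8, 22, 31, 26, 32, 61]), array([0.09, 0.1 , 0.11, 0.12, 0.13, 0.14, 0.15, 0.16, 0.17, 0.18, 0.19,
       0.2 ]))
top [0.48790991 0.33875972 0.10283508] (array([ 0,  0,  0,  0,  0,  0,  3,  2,  1,  1, 13]), array([0.09, 0.1 , 0.11, 0.12, 0.13, 0.14, 0.15, 0.16, 0.17, 0.18, 0.19,
       0.2 ]))
236 [2, 0, 2, 157, 158, 168, 168, 166, 154, 150, 3, 0, 4, 0, 41, 52, 49, 49, 198, 198, 203, 203, 202, 194]
237 [4, 8, 0, 149, 157, 164, 164, 160, 149, 0, 2, 2, -2, 0, 41, 44, 46, 45, 192, 193, 195, 192, 196, 196]
238 [5, 5, 2, 4, 154, 155, 158, 152, 147, 0, -3, 0, 0, 3, 32, 36, 44, 43, 35, 189, 191, 196, 192, 194]
239 [5, 0, 0, 1, 153, 155, 152, 149, -1, -1, 1, 1, 4, 22, 29, 33, 32, 39, 181, 185, 187, 190, 187, 189]
240 [0, 6, 1, 0, 147, 146, 145, -1, 3, 4, 7, 2, -2, 23, 25, 26, 27, 27, 181, 185, 183, 185, 186, 184]
241 [3, 1, -3, 2, 3, 5, -2, 2, 1, -3, 1, 0, 2, 18, 16, 25, 25, 172, 173, 175, 177, 173, 1148, 172]
242 [5, 3, 7, 3, 2, 4, 3, -1, -1, 2, 6, -2, 133, 13, 14, 18, 19, 168, 169, 170, 170, 171, 172, 168]
243 [0, 0, 0, 1, 3, 1, 4, -1, -1, 2, 0, 135, 131, 134, 132, 12, 9, 160, 167, 166, 164, 168, 163, 160]
244 [0, 3, 3, 1, 1, 0, -3, 6, 1, 2, 0, 130, 133, 131, 129, 4, 11, 162, 160, 161, 162, 163, 153, 5]
245 [3, 3, 3, -1, -1, 0, -1, 4, 3, 2, 126, 125, 130, 130, 128, 3, 3, 157, 161, 154, 156, 160, 6, 4]
246 [0, 2, 1, 3, 1, -1, 0, -1, 7, 123, 126, 127, 129, 125, 2, -1, 1, 154, 155, 150, 151, 0, 0, 4]
247 [1, 5, 0, 2, 2, -3, 4, 0, 1, 127, 125, 128, 124, 0, 1, 4, 2, 3, 149, 0, 3, -1, 0, 0]
248 [0, 5, 1, 1, 2, 4, 3, -1, 122, 123, 127, 124, 120, 0, 0, 1, 0, 0, 0, 4, 0, 0, 1, 0]
249 [4, 2, 2, 0, 1, 3, 0, -3, 122, 119, 121, 123, 2, -1, 0, 0, 1, 4, 2, 2, 5, -1, 3, 0]
250 [0, 2, 117, 119, 126, 124, 0, 120, 118, 120, 123, 114, 1, 3, -1, 4, 1, -1, 5, 1, 4, 2, 0, 5]
251 [3, 2, 120, 119, 123, 124, 123, 126, 121, 121, 117, -1, -1, 0, 0, 3, 0, 0, 2, 1, 2, 0, 0, 1]
```

View pics/s3.png

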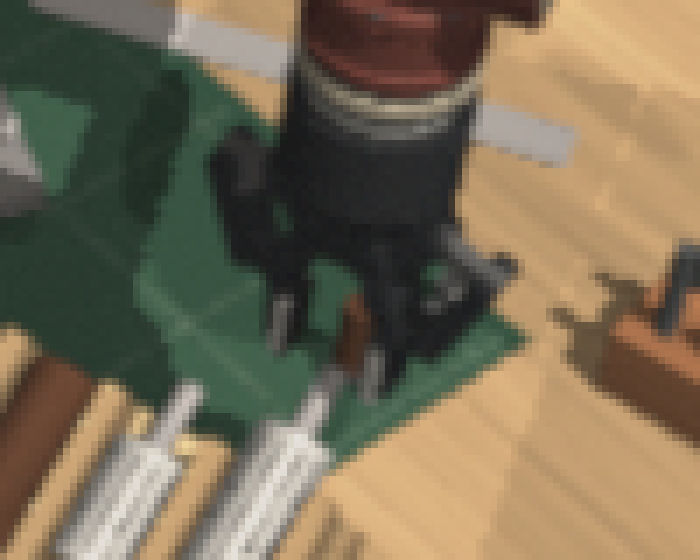

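Request:
servo_tool(motion=[-0.6,0,0,0,0,-0.6,0,0,0,0,-1,0,0,0,0,-1,0,0,0,0,-1,0,0,0,0])

```text
time: 6.95
tool_pos: [0.4869, 0.3383, 0.1012]
tool_rot: [-0.0, -0.14, 0.99, -0.0]
contact_force: [0.1, 0.1, 0.1]
gripper_width: -0.0
grasp_force: 0.0
```

```bash
python3 - <<'E'
from h import *
im,d,P=grab("scene"); s=manip.state(); print(s["tool_pos"],s["gripper_width"],s["grasp_force"],s["contact_force"],s["ft_torque"])
save(cv2.resize(im[190:270,350:450],None,fx=7,fy=7,interpolation=cv2.INTER_NEAREST),"s4.png")
for v in range(236,252): print(v,[int(z) for z in P[v,384:408,2]*1000])
E
```

```text
[0.48688945 0.33833051 0.10114699] -0.0016490060312036898 0.0 [-0.16559193  0.95559509 -0.13780742] [-0.05734439  0.02648721 -0.06143753]
236 [1, 1, 0, 2, 0, -1, 0, -1, -3, 170, 179, 180, 175, 183, 188, 190, 193, 191, 189, 197, 201, 200, 204, 205]
237 [3, 2, 0, 1, 5, 2, -2, 2, 0, 166, 174, 174, 180, 181, 184, 188, 186, 185, 185, 197, 190, 195, 201, 199]
238 [5, 0, 2, -1, 1, 3, 1, 2, 157, 159, 168, 171, 173, 173, 178, 175, 174, 173, 170, 189, 197, 192, 193, 198]
239 [1, -1, 0, 3, 3, 0, -2, 0, 155, 156, 163, 163, 172, 167, 173, 171, 174, 168, 163, 8, 187, 187, 189, 7]
240 [0, 4, -6, 2, 0, -1, -2, 0, 152, 153, 159, 163, 164, 166, 160, 164, 168, 164, 154, 11, 7, 9, 6, 2]
241 [-1, 2, 4, 3, 3, 1, 0, -1, 6, 147, 159, 157, 157, 164, 157, 161, 164, 156, 7, 11, 11, 6, 3, 2]
242 [0, -1, 3, 2, 0, 1, 0, -2, 0, 146, 151, 153, 156, 162, 154, 159, 158, 19, 9, 8, 0, 2, -2, 5]
243 [2, 2, 6, -1, 0, 4, 2, 3, 4, 142, 148, 151, 152, 156, 152, 152, 152, 7, 3, 2, 4, 4, 0, -2]
244 [-1, 2, 1, 0, -1, 0, 1, 0, 3, 1, 0, 142, 149, 150, 131, 149, 6, 7, 1, 4, 1, 5, 2, -1]
245 [1, 0, 1, -5, 1, -1, 0, 3, 3, 1, 126, 129, 126, 132, 123, 2, -3, 1, -1, 0, 0, 4, 4, -2]
246 [3, 1, 1, 2, 0, 1, 2, 3, 0, 126, 126, 128, 127, 129, 2, 3, 1, 5, 1, 1, 0, 2, 0, 1]
247 [1, 1, 0, 4, -1, -1, 3, -1, 0, 125, 129, 124, 121, -1, 2, 0, 0, 3, 2, -1, 1, 6, 1, 2]
248 [-5, 0, 2, 0, 0, -3, 0, 0, 118, 123, 123, 123, 121, 0, 1, -1, 1, -1, 0, 2, -1, 0, 0, 0]
249 [6, -1, 2, 2, 0, 3, 0, -2, 119, 119, 121, 120, 2, 2, 0, 1, 4, 3, 1, 0, -1, -1, 1, 0]
250 [0, 2, 113, 119, 126, 129, 1, 117, 117, 121, 123, 116, -6, 3, 0, 0, -2, 3, -1, 3, 5, 2, -2, 0]
251 [-5, 4, 118, 122, 124, 130, 126, 130, 118, 120, 117, 0, 1, -2, 5, 3, 0, 1, 0, 0, 0, 0, 2, 0]
```

View pics/s4.png

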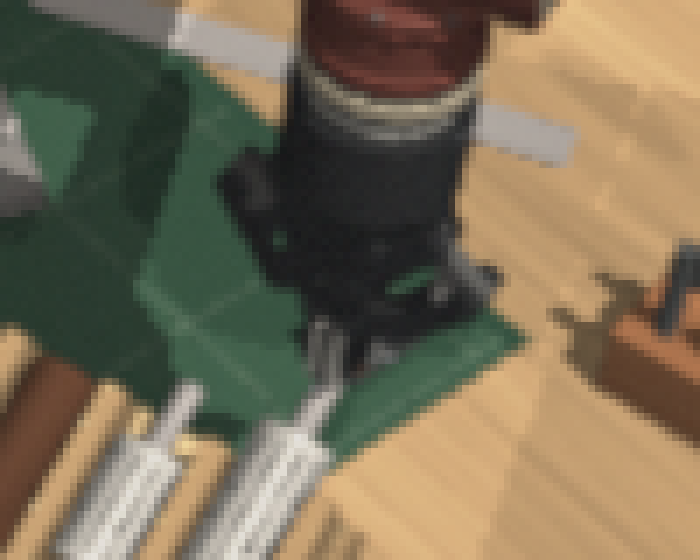

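Request:
servo_tool(motion=[-0.15,0,0,0,0,-0.15,0,0,0,0,-0.15,0,0,0.1,0,-0.15,0,0,0.2,0,-0.15,0,0,0.3,0])

```text
time: 7.62
tool_pos: [0.4864, 0.338, 0.0636]
tool_rot: [-0.001, -0.14, 0.99, -0.0]
contact_force: [0.2, -0.2, 0.4]
gripper_width: 0.428
grasp_force: 0.0
```

Request:
servo_tool(motion=[-0.15,0,0,0.02,0,-0.15,0,0,0.02,0])

```text
time: 7.88
tool_pos: [0.4868, 0.3382, 0.0624]
tool_rot: [-0.0, -0.14, 0.99, -0.0]
contact_force: [0.5, -0.1, -0.1]
gripper_width: 0.424
grasp_force: 0.0
```

Request:
servo_tool(motion=[-0.5,0,0,0,0,-0.7,0,0,0,0,-1,0,0,0,0,-1,0,0,0,0,-1,0,0,0,0])

```text
time: 8.5
tool_pos: [0.4873, 0.3385, 0.0635]
tool_rot: [0.0, -0.14, 0.99, 0.0]
contact_force: [-1.5, -0.3, 4.6]
gripper_width: 0.119
grasp_force: 58.4
```

```bash
python3 - <<'E'
from h import *
im,d,P=grab("scene"); s=manip.state(); print(s["tool_pos"],s["gripper_width"],s["grasp_force"],s["contact_force"],s["ft_torque"])
for v in range(236,252): print(v,[int(z) for z in P[v,384:408,2]*1000])
E
```

```text
[0.48726612 0.33851467 0.0634709 ] 0.11523305018287129 58.431167006492615 [-0.70159396  0.36970101  4.57199448] [-0.08653065  0.10842673 -0.07863678]
236 [155, 156, 162, 159, 160, 157, 176, 177, 180, 179, 177, 177, 183, 186, 193, 197, 202, 201, 199, 195, 196, 200, 201, 203]
237 [1, 153, 154, 160, 157, 168, 172, 173, 171, 171, 167, 149, 155, 178, 188, 190, 191, 200, 191, 193, 192, 199, 195, 195]
238 [5, 149, 152, 154, 151, 152, 161, 172, 172, 169, 152, 151, 149, 1, 184, 186, 188, 190, 186, 187, 190, 193, 8, 11]
239 [1, 0, 1, -1, 2, 149, 158, 158, 158, 164, 155, 152, 3, 26, 180, 181, 184, 188, 168, 171, 163, 12, 9, 7]
240 [3, 3, 1, -1, 0, 2, 153, 154, 156, 159, 153, 148, 138, 174, 180, 178, 180, 180, 174, 167, 160, 13, 7, 3]
241 [-1, 0, 4, 4, 4, 0, 150, 148, 154, 154, 149, 146, 138, 173, 176, 178, 175, 176, 168, 155, 157, 3, -1, 162]
242 [0, 0, 2, 1, 3, 1, 140, 145, 151, 145, 141, 141, 131, 15, 163, 169, 171, 169, 154, 156, 160, 160, 159, 162]
243 [0, 0, 4, 1, 4, 1, 130, 135, 144, 141, 140, 132, 132, 153, 156, 160, 163, 165, 157, 155, 161, 160, 156, 171]
244 [3, 2, 0, 1, 3, 4, 127, 136
[... 151 characters left out ...]
50, 154, 150, 152, 157, 161, 166, 166, 170]
246 [1, 6, 1, 4, 0, 115, 123, 126, 129, 130, 127, 125, 135, 142, 145, 148, 146, 145, 145, 157, 155, 163, 162, 165]
247 [-1, 0, 0, 0, 2, 112, 112, 126, 125, 122, 124, 130, 139, 137, 139, 145, 138, 136, 127, 153, 159, 154, 159, 162]
248 [0, 1, 1, 2, 1, 0, 108, 115, 122, 123, 124, 124, 129, 135, 130, 133, 140, 130, 121, 0, 151, 148, 152, 2]
249 [2, 4, 0, 2, 1, 2, -4, 115, 119, 120, 125, 122, 129, 129, 127, 129, 129, 124, 1, -3, -1, 0, 1, 0]
250 [-2, 0, 1, 120, 124, 127, 108, 110, 120, 118, 120, 117, 126, 124, 117, 120, 128, 118, 2, 0, 3, 1, 0, 2]
251 [0, 3, 114, 119, 122, 127, 126, 128, 119, 117, 113, 112, 119, 121, 117, 117, 119, 4, 0, 1, 0, 4, 2, 0]
```

Request:
servo_tool(motion=[-1,0,0,-0.1,0,-1,0,0,-0.25,0,-1,0,0,-0.45,0,-1,0,0,-0.65,0,-1,0,0,-0.85,0])

```text
time: 9.18
tool_pos: [0.4865, 0.3381, 0.1659]
tool_rot: [-0.0, -0.14, 0.99, -0.0]
contact_force: [0.2, 0.7, -4.5]
gripper_width: 0.121
grasp_force: 58.5
```

Request:
servo_tool(motion=[-1,0,0,-0.2,0,-1,0,0,-0.45,0,-1,0,0,-0.7,0,-1,0,0,-0.9,0])

```text
time: 9.68
tool_pos: [0.4867, 0.3383, 0.2747]
tool_rot: [0.0, -0.14, 0.99, 0.0]
contact_force: [0.1, -0.4, -4.5]
gripper_width: 0.115
grasp_force: 58.5
```

```bash
python3 - <<'E'
from h import *
s=manip.state(); print(s["tool_pos"],s["gripper_width"],s["contact_force"])
im,d,P=grab("scene"); save(cv2.resize(im[150:330,310:470],None,fx=3.3,fy=3.3,interpolation=cv2.INTER_CUBIC),"s5.png")
E
```

```text
[0.48665641 0.33826834 0.27469767] 0.11464860137553556 [ 0.10199848 -0.36177863 -4.53284817]
```

View pics/s5.png

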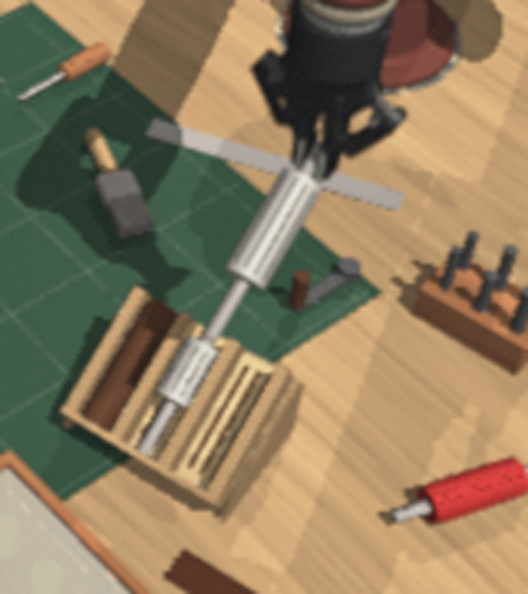

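```bash
python3 plan.py .555,.08,.24,96.9 .555,.08,.13,96.9; python3 - <<'E'
from h import *
im,d,P=grab("scene"); tp=manip.state()["tool_pos"]
A=np.radians(195.8); u=np.array([np.cos(A),np.sin(A)])
a=(P[...,:2]-tp[:2])@u; b=(P[...,:2]-tp[:2])@[-u[1],u[0]]
s=(abs(b)<.03)&(a<-.03)&(a>-.2)&(P[...,2]>.15); 
for x in np.arange(-.19,-.02,.01):
    k=s&(abs(a-x)<.005)
    if k.sum()>1: print(round(x,3),k.sum(),np.round([P[k][:,2].max(),np.median(P[k][:,2]),np.median(b[k])],3))
E
```

```text
now [   0.488     0.339     0.2788 -163.9448] t 9.72 j6 -1.37
[0.027, -1.0, 0.145, 0.989]
[-0.689, -0.741, 0.147, 1.0]
[-0.217, -0.008, 0.031, 0.214]
  -> [ 5.549000e-01  8.000000e-02  2.400000e-01 -2.630798e+02]
[0.0, 0.0, 0.917, 0.0]
  -> [ 5.549000e-01  8.000000e-02  1.300000e-01 -2.630798e+02]
-0.15 13 [ 0.261  0.257 -0.002]
-0.14 20 [ 0.265  0.26  -0.001]
-0.13 23 [ 0.275  0.267 -0.001]
-0.12 18 [ 0.283  0.275 -0.002]
-0.11 44 [ 0.298  0.29  -0.002]
-0.1 68 [ 0.305  0.296 -0.004]
-0.09 58 [ 0.312  0.302 -0.005]
-0.08 60 [ 0.318  0.308 -0.004]
-0.07 59 [ 0.326  0.314 -0.003]
-0.06 59 [ 0.328  0.319 -0.006]
-0.05 65 [ 0.608  0.326 -0.003]
-0.04 455 [0.624 0.586 0.005]
-0.03 604 [ 0.632  0.539 -0.005]
```

Request:
servo_tool(motion=[-1,0.005,-0.2,0.03,0.2,-1,0.015,-0.45,0.07,0.45,-1,0.02,-0.7,0.1,0.7,-1,0.025,-0.9,0.13,0.9,-1,0.027,-1,0.145,0.99])

```text
time: 10.4
tool_pos: [0.5163, 0.2207, 0.2534]
tool_rot: [-0.001, 0.248, 0.969, -0.001]
contact_force: [1.1, 0.9, -4.8]
gripper_width: 0.117
grasp_force: 58.6
```

Request:
servo_tool(motion=[-1,-0.15,-0.17,0.03,0.22,-1,-0.32,-0.35,0.07,0.45,-1,-0.48,-0.52,0.1,0.7,-1,-0.62,-0.67,0.13,0.9,-1,-0.69,-0.74,0.147,1])

```text
time: 11.02
tool_pos: [0.5467, 0.1035, 0.2359]
tool_rot: [-0.001, 0.6, 0.8, -0.001]
contact_force: [-0.0, 0.7, -4.1]
gripper_width: 0.118
grasp_force: 58.7
```

```bash
python3 plan.py .555,.08,.23,96.9 .555,.08,.11,96.9
```

```text
now [5.467000e-01 1.035000e-01 2.359000e-01 1.062443e+02] t 11.03 j6 -0.23
[-0.207, 0.012, 0.049, 0.208]
  -> [5.55000e-01 8.00000e-02 2.30000e-01 9.68843e+01]
[-0.0, -0.0, 1.0, -0.0]
[-0.0, -0.0, 0.0, -0.0]
  -> [5.55000e-01 8.00000e-02 1.10000e-01 9.68843e+01]
```

Request:
servo_tool(motion=[-1,-0.15,0.01,0.03,0.15,-1,-0.205,0.01,0.2,0.21,-1,-0.205,0.01,0.5,0.21,-1,-0.205,0.01,0.8,0.21,-1,-0.205,0.01,1,0.21])

```text
time: 11.65
tool_pos: [0.5528, 0.0818, 0.1131]
tool_rot: [-0.002, 0.662, 0.75, -0.002]
contact_force: [0.6, 0.1, -3.7]
gripper_width: 0.117
grasp_force: 58.6
```

Request:
servo_tool(motion=[-1,0,0,0.2,0,-1,0,0,0.4,0,-1,0,0,0.55,0,-1,0,0,0.7,0,-1,0,0,0.8,0])

```text
time: 12.28
tool_pos: [0.5561, 0.0817, 0.0217]
tool_rot: [0.0, 0.662, 0.749, 0.0]
contact_force: [-0.4, 2.2, 2.3]
gripper_width: 0.121
grasp_force: 58.4
```

```bash
cat > tilt.py <<'E'
from plan import *
def axis(n="scene"):
    im,d,P=grab(n); p,s=pose(); A=np.radians(p[3]); u=np.array([np.cos(A),np.sin(A)])
    a=(P[...,:2]-p[:2])@u; b=(P[...,:2]-p[:2])@[-u[1],u[0]]
    k=(abs(b)<.03)&(a<-.03)&(a>-.2)&(P[...,2]>.006)&(P[...,2]<.25)
    print("pose",p.round(4),"F",s["contact_force"].round(1),"w",round(s["gripper_width"],3))
    for x in np.arange(-.19,-.03,.01):
        q=k&(abs(a-x)<.005)
        if q.sum()>1: print(round(x,3),q.sum(),np.round([np.percentile(P[q][:,2],90),np.median(b[q]),b[q].min(),b[q].max()],3))
if __name__=="__main__": axis(*sys.argv[1:])
E
python3 tilt.py
```

```text
pose [5.55400e-01 8.11000e-02 2.04000e-02 9.70922e+01] F [-0.8 -1.7 -2.8] w 0.117
-0.18 3 [ 0.009  0.029 -0.014  0.029]
-0.15 4 [ 0.015 -0.003 -0.005  0.017]
-0.14 13 [ 0.018 -0.004 -0.027  0.03 ]
-0.13 3 [ 0.023 -0.006 -0.008 -0.001]
-0.12 4 [ 0.028 -0.005 -0.006 -0.005]
-0.11 8 [ 0.049 -0.008 -0.015  0.001]
-0.1 15 [ 0.051 -0.015 -0.019  0.006]
-0.09 20 [ 0.056 -0.014 -0.019  0.006]
-0.08 17 [ 0.06  -0.014 -0.019  0.   ]
-0.07 14 [ 0.063 -0.017 -0.02  -0.012]
-0.06 12 [ 0.063 -0.017 -0.02  -0.01 ]
-0.05 13 [ 0.069 -0.017 -0.025 -0.013]
-0.04 14 [ 0.08  -0.017 -0.022  0.02 ]
```

Request:
servo_tool(motion=[-1,0,0,0.06,0,-1,0,0,0.13,0,-1,0,0,0.2,0,-1,0,0,0.27,0,-1,0,0,0.33,0])

```text
time: 12.95
tool_pos: [0.5554, 0.0814, -0.0184]
tool_rot: [-0.0, 0.662, 0.749, 0.0]
contact_force: [-0.4, 3.1, 4.7]
gripper_width: 0.116
grasp_force: 58.5
```

```bash
python3 tilt.py
```

```text
pose [ 5.54900e-01  8.13000e-02 -1.92000e-02  9.70526e+01] F [0.7 1.8 2. ] w 0.118
-0.19 3 [0.008 0.014 0.002 0.015]
-0.17 4 [ 0.012 -0.002 -0.026 -0.   ]
-0.16 7 [ 0.014 -0.005 -0.01   0.014]
-0.15 7 [ 0.018 -0.003 -0.011  0.022]
-0.14 7 [ 0.02  -0.005 -0.009  0.029]
-0.13 7 [ 0.02  -0.006 -0.008  0.001]
-0.12 5 [ 0.035 -0.006 -0.024  0.002]
-0.11 20 [ 0.037 -0.013 -0.02   0.007]
-0.1 21 [ 0.037 -0.011 -0.02   0.009]
-0.09 20 [ 0.042 -0.011 -0.024  0.009]
-0.08 22 [ 0.043 -0.012 -0.026  0.01 ]
-0.07 25 [ 0.046 -0.011 -0.022  0.014]
-0.06 12 [ 0.047 -0.013 -0.019  0.008]
-0.05 5 [ 0.031 -0.017 -0.021 -0.015]
-0.04 8 [ 0.046 -0.017 -0.022  0.005]
```

Request:
servo_tool(motion=[-1,0,0,0.04,0,-1,0,0,0.08,0,-1,0,0,0.12,0,-1,0,0,0.12,0])

```text
time: 13.5
tool_pos: [0.5553, 0.0812, -0.0327]
tool_rot: [-0.0, 0.662, 0.749, -0.0]
contact_force: [-0.6, 2.4, 1.4]
gripper_width: 0.119
grasp_force: 58.5
```

```bash
python3 tilt.py
```

```text
pose [ 5.55300e-01  8.11000e-02 -3.25000e-02  9.70499e+01] F [-0.6  1.7  3. ] w 0.116
-0.19 2 [ 0.008 -0.008 -0.024  0.009]
-0.17 6 [ 0.021 -0.006 -0.023  0.004]
-0.16 7 [ 0.022 -0.006 -0.012 -0.   ]
-0.15 7 [ 0.023 -0.003 -0.007  0.002]
-0.14 10 [ 0.023 -0.005 -0.024 -0.002]
-0.13 7 [ 0.023 -0.003 -0.013  0.002]
-0.12 6 [ 0.031 -0.013 -0.018 -0.006]
-0.11 24 [ 0.038 -0.009 -0.02   0.015]
-0.1 22 [ 0.038 -0.009 -0.019  0.012]
-0.09 23 [ 0.039 -0.014 -0.021  0.013]
-0.08 28 [ 0.04  -0.013 -0.024  0.009]
-0.07 20 [ 0.04  -0.01  -0.019  0.011]
-0.06 18 [ 0.042 -0.011 -0.022  0.004]
-0.05 5 [ 0.042 -0.011 -0.02  -0.001]
-0.04 2 [ 0.036 -0.008 -0.016 -0.001]
```

Request:
servo_tool(motion=[-1,0,0,0.02,0,-1,0,0,0.04,0,-1,0,0,0.04,0])

```text
time: 13.92
tool_pos: [0.5554, 0.0813, -0.0372]
tool_rot: [-0.0, 0.662, 0.749, -0.0]
contact_force: [-0.4, 3.6, 2.3]
gripper_width: 0.117
grasp_force: 58.5
```

Request:
servo_tool(motion=[-1,0,0,0.01,0,-1,0,0,0.01,0])

```text
time: 14.18
tool_pos: [0.5555, 0.0813, -0.0383]
tool_rot: [0.0, 0.662, 0.749, -0.0]
contact_force: [0.3, 2.4, 1.8]
gripper_width: 0.115
grasp_force: 58.5
```

```bash
python3 tilt.py
```

```text
pose [ 5.5550e-01  8.1200e-02 -3.8300e-02  9.7046e+01] F [0.1 2.6 2.2] w 0.114
-0.19 2 [ 0.006 -0.017 -0.023 -0.012]
-0.17 6 [ 0.024 -0.004 -0.007  0.002]
-0.16 9 [ 0.026 -0.005 -0.009 -0.001]
-0.15 8 [ 0.023 -0.004 -0.009  0.002]
-0.14 6 [ 0.024 -0.003 -0.006  0.001]
-0.13 8 [ 0.025 -0.005 -0.009  0.003]
-0.12 7 [ 0.036 -0.01  -0.017  0.003]
-0.11 20 [ 0.038 -0.01  -0.019  0.029]
-0.1 29 [ 0.037 -0.011 -0.021  0.01 ]
-0.09 21 [ 0.038 -0.009 -0.02   0.013]
-0.08 25 [ 0.038 -0.013 -0.024  0.01 ]
-0.07 25 [ 0.039 -0.01  -0.019  0.015]
-0.06 17 [ 0.041 -0.01  -0.02   0.002]
-0.05 7 [ 0.124 -0.012 -0.022 -0.001]
-0.04 2 [ 0.035 -0.01  -0.016 -0.003]
```

Request:
servo_tool(motion=[-0.6,0,0,0,0,-0.4,0,0,0,0,-0.2,0,0,0,0,-0.2,0,0,0,0,-0.2,0,0,-0.1,0])

```text
time: 14.85
tool_pos: [0.5544, 0.0812, -0.0269]
tool_rot: [-0.001, 0.662, 0.749, -0.001]
contact_force: [-0.7, 0.0, -0.3]
gripper_width: 0.401
grasp_force: 0.0
```

Request:
servo_tool(motion=[0,0,0,-0.25,0,0.3,0,0,-0.5,0,0.3,0,0,-0.8,0,0.3,0,0,-1,0])

```text
time: 15.35
tool_pos: [0.5566, 0.0814, 0.097]
tool_rot: [0.001, 0.662, 0.749, 0.001]
contact_force: [-0.5, 0.1, 0.1]
gripper_width: 0.651
grasp_force: 0.0
```

```bash
cat > roll.py <<'E'
from plan import *
def roll(A=97.05,c=(.564,.012)):
    for n in ("top","scene"):
        im,d,P=grab(n); u=np.array([np.cos(np.radians(A)),np.sin(np.radians(A))]); v=np.array([u[1],-u[0]])
        for _ in range(3):
            a=(P[...,:2]-c)@u; b=(P[...,:2]-c)@v
            sh=(P[...,2]>.008)&(P[...,2]<.045)&(abs(b)<.025)&(abs(a)<.115)
            q=P[sh]; w=np.linalg.svd(q[:,:2]-q[:,:2].mean(0),full_matrices=False)[2][0]; w*=np.sign(w@u); 
            hi=P[sh&(P[...,2]>.029)&(abs(a)<.06)]
            ae=np.percentile((hi[:,:2]-c)@u,[1,99]); bm=np.median((hi[:,:2]-c)@v)
            be=np.percentile((hi[:,:2]-c)@v,[2,98])
            ends=np.percentile((q[:,:2]-c)@u,[.5,99.5])
            print(n,"axis ang",np.degrees(np.arctan2(w[1],w[0])).round(2),"cyl a",ae.round(4),"len",np.ptp(ae).round(4),"b",be.round(4),"tips",ends.round(4),"ctr",(c+u*ae.mean()+v*be.mean()).round(4))
            c=c+u*ae.mean()+v*be.mean(); u=w; v=np.array([u[1],-u[0]])
        print(np.histogram(((q[:,:2]-c)@u),bins=np.arange(-.12,.12,.012))[0])
if __name__=="__main__": roll(); p,s=pose(); print(p.round(4),s["gripper_width"])
E
python3 roll.py
```

```text
top axis ang 99.7 cyl a [-0.0466  0.0464] len 0.093 b [-0.0149  0.0148] tips [-0.1048  0.0515] ctr [0.564  0.0119]
top axis ang 100.26 cyl a [-0.0467  0.0467] len 0.0934 b [-0.0157  0.0134] tips [-0.1045  0.0758] ctr [0.5629 0.0117]
top axis ang 100.26 cyl a [-0.0468  0.0467] len 0.0936 b [-0.0146  0.0142] tips [-0.1045  0.0759] ctr [0.5627 0.0117]
[ 0 11 12 14 12 14 39 37 43 41 34  5  0 26  4  0  0  1  1]
scene axis ang 97.42 cyl a [-0.0458  0.0507] len 0.0964 b [-0.0103  0.0198] tips [-0.0982  0.0837] ctr [0.5671 0.0147]
scene axis ang 97.42 cyl a [-0.0482  0.0482] len 0.0964 b [-0.0151  0.0153] tips [-0.1007  0.0813] ctr [0.5672 0.0147]
scene axis ang 97.42 cyl a [-0.0482  0.0482] len 0.0964 b [-0.0152  0.0152] tips [-0.1007  0.0813] ctr [0.5672 0.0147]
[ 0  6  9  9  9  8 23 29 31 32 29 29 30 45 18 12  9  1  1]
[5.58500e-01 8.14000e-02 9.85000e-02 9.70547e+01] 0.6489472081090607
```

```bash
python3 plan.py .565,.013,.06,97.1 .565,.013,-.035,97.1
```

```text
now [5.58500e-01 8.14000e-02 9.85000e-02 9.70547e+01] t 15.45 j6 -0.11
[-0.572, -0.016, 0.321, -0.001]
  -> [5.65000e-01 1.30000e-02 6.00000e-02 9.70997e+01]
[-0.0, 0.0, 0.792, -0.0]
  -> [ 5.65000e-01  1.30000e-02 -3.50000e-02  9.70997e+01]
```

Request:
servo_tool(motion=[0.3,-0.4,-0.005,0,0,0.3,-0.57,-0.01,0.1,0,0.3,-0.57,-0.01,0.3,0,0.3,-0.57,-0.01,0.3,0])

```text
time: 15.95
tool_pos: [0.5597, 0.0134, 0.0539]
tool_rot: [-0.003, 0.663, 0.749, -0.002]
contact_force: [-0.5, 0.7, 0.5]
gripper_width: 0.649
grasp_force: 0.0
```

```bash
python3 plan.py .565,.013,-.035,97.1; python3 roll.py
```

```text
now [5.59700e-01 1.34000e-02 5.39000e-02 9.69997e+01] t 15.95 j6 -0.23
[-0.009, 0.044, 0.741, -0.002]
  -> [ 5.65000e-01  1.30000e-02 -3.50000e-02  9.70897e+01]
top axis ang 97.65 cyl a [-0.0436  0.0474] len 0.091 b [-0.0156  0.0105] tips [-0.1048  0.1092] ctr [0.5613 0.0135]
top axis ang 97.65 cyl a [-0.0454  0.0454] len 0.0908 b [-0.0134  0.0135] tips [-0.1066  0.1073] ctr [0.5613 0.0135]
top axis ang 97.65 cyl a [-0.0454  0.0454] len 0.0908 b [-0.0134  0.0134] tips [-0.1066  0.1073] ctr [0.5613 0.0135]
[ 0 13 11  3  0  2 12 10  0  0  0  9 22 34  7  0  0  0  1]
scene axis ang 97.21 cyl a [-0.046   0.0487] len 0.0947 b [-0.0085  0.0204] tips [-0.101   0.0819] ctr [0.5671 0.0156]
scene axis ang 97.21 cyl a [-0.0473  0.0473] len 0.0947 b [-0.0146  0.0145] tips [-0.1024  0.0805] ctr [0.567  0.0156]
scene axis ang 97.21 cyl a [-0.0473  0.0473] len 0.0947 b [-0.0145  0.0145] tips [-0.1024  0.0805] ctr [0.567  0.0156]
[ 0  6 10 10  7  6 31 27 31 29 30 30 28 54  8 11  9  0  0]
[5.62000e-01 1.36000e-02 5.69000e-02 9.70507e+01] 0.6509172619994369
```

Request:
servo_tool(motion=[0.3,0,0.015,0.2,0,0.3,0,0.015,0.4,0,0.3,0,0.015,0.6,0,0.3,0,0.015,0.75,0,0.3,0,0.015,0.75,0])

```text
time: 16.68
tool_pos: [0.5634, 0.0139, -0.0334]
tool_rot: [-0.001, 0.662, 0.749, -0.001]
contact_force: [-0.7, 0.1, -0.2]
gripper_width: 0.65
grasp_force: 0.0
```

Request:
servo_tool(motion=[0,0,0,0,0,-0.3,0,0,0,0,-0.6,0,0,0,0,-0.6,0,0,0,0,-0.6,0,0,0,0])

```text
time: 17.3
tool_pos: [0.5657, 0.0134, -0.0306]
tool_rot: [0.001, 0.662, 0.749, 0.001]
contact_force: [-0.0, 1.0, 6.0]
gripper_width: 0.4
grasp_force: 60.3
```

```bash
python3 plan.py .565,.013,-.035,97.1; python3 roll.py | tail -4
```

```text
now [ 5.65700e-01  1.34000e-02 -3.06000e-02  9.70444e+01] t 17.3 j6 -0.23
[-0.003, -0.007, 0.036, -0.001]
  -> [ 5.65000e-01  1.30000e-02 -3.50000e-02  9.70894e+01]
scene axis ang 93.82 cyl a [-0.033   0.0339] len 0.0669 b [-0.018   0.0212] tips [-0.1137  0.0805] ctr [0.5621 0.0283]
scene axis ang 93.81 cyl a [-0.0332  0.0337] len 0.0669 b [-0.0193  0.0207] tips [-0.1118  0.0806] ctr [0.5628 0.0286]
[ 5  8  2  0  0  1  0  7 16 40 31 29 48  9 11 10  1  0  0]
[ 5.65800e-01  1.34000e-02 -3.06000e-02  9.70486e+01] 0.4027860894018877
```

Request:
servo_tool(motion=[-1,0,0,-0.05,0,-1,0,0,-0.25,0,-1,0,0,-0.5,0,-1,0,0,-0.75,0,-1,0,0,-1,0])

```text
time: 18.02
tool_pos: [0.5632, 0.0136, 0.0874]
tool_rot: [-0.001, 0.662, 0.749, -0.001]
contact_force: [0.2, -0.5, -3.7]
gripper_width: 0.399
grasp_force: 60.4
```

```bash
python3 plan.py .515,-.288,.10,96.9
```

```text
now [5.63200e-01 1.36000e-02 8.74000e-02 9.70431e+01] t 18.02 j6 -0.23
[-1.0, -0.289, -0.043, 0.001]
[-1.0, -0.289, -0.043, 0.002]
[-0.446, -0.127, -0.019, 0.0]
  -> [ 0.515  -0.288   0.1    96.9081]
```

Request:
servo_tool(motion=[-1,-0.2,-0.06,-0.04,0,-1,-0.5,-0.15,-0.04,0,-1,-0.85,-0.25,-0.04,0,-1,-1,-0.29,-0.04,0])

```text
time: 18.52
tool_pos: [0.5433, -0.1113, 0.0914]
tool_rot: [-0.001, 0.663, 0.749, -0.0]
contact_force: [0.0, 0.9, -4.3]
gripper_width: 0.395
grasp_force: 60.6
```

Request:
servo_tool(motion=[-1,-0.3,-0.09,-0.04,0,-1,-0.65,-0.19,-0.04,0,-1,-0.9,-0.26,-0.04,0,-1,-1,-0.29,-0.04,0,-1,-1,-0.29,-0.04,0])

```text
time: 19.15
tool_pos: [0.5245, -0.2329, 0.0968]
tool_rot: [-0.001, 0.663, 0.749, 0.0]
contact_force: [0.7, 0.1, -3.5]
gripper_width: 0.397
grasp_force: 60.6
```

```bash
python3 plan.py .515,-.288,.10,96.9
```

```text
now [ 5.24500e-01 -2.32900e-01  9.68000e-02  9.69978e+01] t 19.15 j6 -0.67
[-0.446, -0.135, -0.027, 0.002]
  -> [ 0.515  -0.288   0.1    96.9078]
```

Request:
servo_tool(motion=[-1,-0.2,-0.06,0,0,-1,-0.35,-0.1,-0.02,0,-1,-0.445,-0.13,-0.03,0,-1,-0.445,-0.13,-0.03,0])

```text
time: 19.65
tool_pos: [0.5161, -0.2885, 0.1012]
tool_rot: [0.0, 0.663, 0.749, 0.0]
contact_force: [0.7, 0.8, -4.1]
gripper_width: 0.398
grasp_force: 60.6
```

```bash
cat > hov.py <<'E'
from plan import *
p,s=pose(); print(p.round(4))
A=np.radians(p[3]); u=np.array([np.cos(A),np.sin(A)]); v=np.array([u[1],-u[0]])
for n in ("top","scene"):
    im,d,P=grab(n); a=(P[...,:2]-p[:2])@u*1000; b=(P[...,:2]-p[:2])@v*1000; z=P[...,2]*1000
    ax=p[2]*1000+50
    k=(abs(b)<26)&(abs(a)<125)&(abs(z-ax)<26)
    print(n,"axis z guess",ax)
    for lo in range(-120,100,5):
        q=k&(a>=lo)&(a<lo+5)
        if q.sum()>1: print(lo,q.sum(),"z",np.percentile(z[q],[10,90]).round(),"b",np.percentile(b[q],[5,95]).round(),"a",[a[q].min().round(1),a[q].max().round(1)],end=" | ")
    print()
E
python3 hov.py
```

```text
[ 0.5161 -0.2885  0.1012 96.9973]
top axis z guess 151.20174662036868
5 2 z [157. 168.] b [-24. -19.] a [np.float64(6.9), np.float64(9.5)] | 10 2 z [158. 170.] b [-23. -22.] a [np.float64(10.1), np.float64(10.3)] | 25 3 z [159. 162.] b [12. 15.] a [np.float64(26.3), np.float64(29.0)] | 30 6 z [158. 167.] b [ 7. 16.] a [np.float64(30.4), np.float64(34.7)] | 35 11 z [158. 167.] b [ 2. 17.] a [np.float64(36.5), np.float64(39.8)] | 40 8 z [161. 168.] b [-2. 14.] a [np.float64(41.5), np.float64(44.5)] | 45 26 z [142. 167.] b [-10.  14.] a [np.float64(45.1), np.float64(50.0)] | 50 8 z [153. 161.] b [-5.  4.] a [np.float64(50.5), np.float64(55.0)] | 55 5 z [155. 155.] b [-4.  5.] a [np.float64(56.5), np.float64(59.4)] | 60 7 z [152. 157.] b [-6.  3.] a [np.float64(60.1), np.float64(64.8)] | 65 6 z [152. 155.] b [-5.  3.] a [np.float64(65.5), np.float64(68.8)] | 70 7 z [153. 158.] b [-5.  4.] a [np.float64(70.2), np.float64(74.4)] | 75 8 z [152. 156.] b [-4.  5.] a [np.float64(75.2), np.float64(79.9)] | 80 3 z [149. 152.] b [-3.  2.] a [np.float64(80.4), np.float64(81.1)] | 
scene axis z gue
[... 1001 characters left out ...]
4. 19.] a [np.float64(35.9), np.float64(38.3)] | 40 18 z [146. 167.] b [-12.  18.] a [np.float64(40.6), np.float64(44.8)] | 45 27 z [139. 164.] b [-11.  18.] a [np.float64(45.0), np.float64(49.8)] | 50 9 z [150. 166.] b [-8. 13.] a [np.float64(50.4), np.float64(53.3)] | 55 2 z [152. 155.] b [5. 6.] a [np.float64(57.0), np.float64(57.4)] | 60 4 z [151. 158.] b [-0.  6.] a [np.float64(61.9), np.float64(63.8)] | 65 2 z [150. 159.] b [ 6. 10.] a [np.float64(68.5), np.float64(69.1)] | 70 5 z [150. 157.] b [-0.  8.] a [np.float64(71.3), np.float64(74.9)] | 75 3 z [150. 153.] b [-3.  7.] a [np.float64(76.6), np.float64(79.9)] | 80 5 z [148. 160.] b [-2.  6.] a [np.float64(80.3), np.float64(82.9)] |
```

Request:
servo_tool(motion=[-1,0,-0.008,0.2,0,-1,0,-0.008,0.4,0,-1,0,-0.008,0.55,0,-1,0,-0.008,0.65,0,-1,0,-0.008,0.7,0])

```text
time: 20.38
tool_pos: [0.5149, -0.288, 0.0163]
tool_rot: [-0.0, 0.662, 0.749, 0.0]
contact_force: [0.2, 0.5, -4.3]
gripper_width: 0.397
grasp_force: 60.7
```

Request:
servo_tool(motion=[-1,0,0,0.03,0,-1,0,0,0.06,0,-1,0,0,0.09,0,-1,0,0,0.11,0])

```text
time: 20.88
tool_pos: [0.515, -0.2883, 0.0038]
tool_rot: [0.0, 0.662, 0.749, 0.0]
contact_force: [-0.2, 0.1, -3.6]
gripper_width: 0.397
grasp_force: 60.7
```

```bash
python3 - <<'E'
from plan import *
p,s=pose(); print(p.round(4),s["contact_force"].round(1),s["ft_torque"].round(2),s["gripper_width"])
E
python3 hov.py | grep -A1 top
```

```text
[ 5.15000e-01 -2.88300e-01  3.80000e-03  9.70445e+01] [-0.2  0.1 -3.6] [ 0.01 -0.02  0.02] 0.3966025938956106
top axis z guess 53.766886679470836
5 2 z [67. 73.] b [-19. -16.] a [np.float64(6.8), np.float64(9.1)] | 30 4 z [63. 66.] b [11. 15.] a [np.float64(30.6), np.float64(33.8)] | 35 7 z [62. 71.] b [ 5. 16.] a [np.float64(36.0), np.float64(39.8)] | 40 11 z [64. 71.] b [-2. 17.] a [np.float64(40.2), np.float64(44.4)] | 45 19 z [43. 72.] b [-9. 14.] a [np.float64(45.7), np.float64(48.9)] | 50 23 z [48. 61.] b [-14.  24.] a [np.float64(50.1), np.float64(54.8)] | 55 20 z [47. 62.] b [-20.  23.] a [np.float64(55.3), np.float64(59.7)] | 60 29 z [47. 62.] b [-22.  24.] a [np.float64(60.4), np.float64(65.0)] | 65 24 z [49. 62.] b [-25.  20.] a [np.float64(65.2), np.float64(69.9)] | 70 34 z [40. 61.] b [-23.  23.] a [np.float64(70.1), np.float64(75.0)] | 75 21 z [28. 59.] b [-23.  24.] a [np.float64(75.0), np.float64(79.0)] | 80 3 z [60. 61.] b [-3.  2.] a [np.float64(80.6), np.float64(81.4)] | 85 37 z [33. 68.] b [-20.  19.] a [np.float64(85.3), np.float64(90.0)] | 90 6 z [29. 60.] b [-17.  17.] a [np.float64(90.1), np.float64(92.7)] |
```

Request:
servo_tool(motion=[-1,0,0,0.015,0,-1,0,0,0.03,0,-1,0,0,0.04,0,-1,0,0,0.04,0])

```text
time: 21.48
tool_pos: [0.5149, -0.2882, -0.0012]
tool_rot: [-0.0, 0.662, 0.749, -0.0]
contact_force: [-0.3, -0.9, -4.3]
gripper_width: 0.397
grasp_force: 60.7
```

Request:
servo_tool(motion=[-1,0,0,0.01,0,-1,0,0,0.01,0])

```text
time: 21.72
tool_pos: [0.515, -0.2883, -0.0022]
tool_rot: [0.0, 0.662, 0.749, 0.0]
contact_force: [0.1, 0.5, -3.5]
gripper_width: 0.398
grasp_force: 60.7
```

Request:
servo_tool(motion=[-1,0,0,0.01,0,-1,0,0,0.01,0])

```text
time: 21.98
tool_pos: [0.5154, -0.2884, -0.0026]
tool_rot: [0.0, 0.662, 0.749, 0.0]
contact_force: [-0.7, 1.7, 1.5]
gripper_width: 0.398
grasp_force: 61.2
```

Request:
servo_tool(motion=[-1,0,0,0.008,0,-1,0,0,0.008,0])

```text
time: 22.22
tool_pos: [0.5154, -0.2884, -0.0027]
tool_rot: [0.0, 0.662, 0.749, 0.0]
contact_force: [-3.8, 3.6, 7.1]
gripper_width: 0.399
grasp_force: 62.0
```

Request:
servo_tool(motion=[-1,0,0,0.008,0,-1,0,0,0.008,0])

```text
time: 22.48
tool_pos: [0.5154, -0.2884, -0.0027]
tool_rot: [-0.0, 0.662, 0.749, 0.0]
contact_force: [-6.1, 5.8, 13.0]
gripper_width: 0.396
grasp_force: 62.5
```

```bash
python3 - <<'E'
from plan import *
p,s=pose(); print(p.round(4),s["contact_force"].round(1),s["ft_torque"].round(2),s["gripper_width"])
E
python3 hov.py | grep -A1 top
```

```text
[ 5.15400e-01 -2.88400e-01 -2.70000e-03  9.70479e+01] [-6.1  5.8 13. ] [ 0.81  0.95 -0.14] 0.3959374819314783
top axis z guess 47.255142630213854
25 2 z [58. 59.] b [11. 14.] a [np.float64(29.3), np.float64(29.6)] | 30 3 z [60. 63.] b [ 9. 14.] a [np.float64(33.0), np.float64(34.5)] | 35 7 z [56. 66.] b [ 3. 16.] a [np.float64(35.6), np.float64(39.7)] | 40 8 z [57. 68.] b [-3. 15.] a [np.float64(40.7), np.float64(43.8)] | 45 20 z [45. 66.] b [-8. 14.] a [np.float64(45.2), np.float64(49.6)] | 50 20 z [45. 61.] b [-14.  24.] a [np.float64(50.1), np.float64(54.8)] | 55 21 z [46. 60.] b [-17.  22.] a [np.float64(55.0), np.float64(59.7)] | 60 27 z [46. 62.] b [-22.  24.] a [np.float64(60.2), np.float64(64.3)] | 65 25 z [46. 63.] b [-25.  22.] a [np.float64(65.2), np.float64(69.9)] | 70 38 z [32. 60.] b [-21.  24.] a [np.float64(70.1), np.float64(74.9)] | 75 28 z [25. 52.] b [-23.  21.] a [np.float64(75.0), np.float64(79.6)] | 80 3 z [30. 53.] b [-19.   3.] a [np.float64(80.4), np.float64(81.9)] | 85 40 z [32. 67.] b [-19.  19.] a [np.float64(85.4), np.float64(89.8)] | 90 10 z [23. 51.] b [-17.  16.] a [np.float64(90.0), np.float64(93.4)] |
```

Request:
servo_tool(motion=[-1,0,0,-0.01,0,-1,0,0,-0.01,0,-0.15,0,0,-0.01,0,0,0,0,-0.01,0,0.2,0,0,-0.01,0])

```text
time: 23.2
tool_pos: [0.5151, -0.2884, -0.0043]
tool_rot: [0.0, 0.662, 0.749, -0.0]
contact_force: [-0.6, 0.1, -0.2]
gripper_width: 0.597
grasp_force: 0.0
```

Request:
servo_tool(motion=[0.2,0,0,-0.05,0,0.2,0,0,-0.2,0,0.2,0,0,-0.45,0,0.2,0,0,-0.7,0,0.2,0,0,-1,0])

```text
time: 23.82
tool_pos: [0.515, -0.2883, 0.118]
tool_rot: [0.0, 0.662, 0.749, 0.0]
contact_force: [-0.3, 0.4, -0.1]
gripper_width: 0.606
grasp_force: 0.0
```

```bash
python3 - <<'E'
from plan import *
# roller in box frame, top/scene
B=np.array([.5148,-.288]); A=np.radians(96.95); u=np.array([np.cos(A),np.sin(A)]); v=np.array([u[1],-u[0]])
for n in ("top","scene"):
    im,d,P=grab(n); a=(P[...,:2]-B)@u*1000; b=(P[...,:2]-B)@v*1000; z=P[...,2]*1000
    for lo in list(range(-110,90,10)):
        q=(abs(b)<7)&(a>=lo)&(a<lo+10)&(z>20)&(z<75)
        if q.sum(): print(lo,q.sum(),np.percentile(z[q],[50,90]).round(),end=" | ")
    print()
E
python3 plan.py .62,-.1,.15,88 .667,.018,.06,79
```

```text
10 4 [65. 69.] | 20 13 [63. 65.] | 30 13 [65. 67.] | 40 17 [62. 67.] | 50 13 [51. 54.] | 60 13 [52. 54.] | 70 17 [50. 55.] | 80 14 [51. 66.] | 
-110 2 [49. 51.] | -100 4 [50. 51.] | -90 5 [52. 56.] | -80 6 [50. 53.] | -70 5 [49. 53.] | -50 4 [66. 67.] | -40 6 [64. 67.] | -30 5 [65. 67.] | -20 6 [65. 67.] | -10 4 [63. 65.] | 0 7 [61. 67.] | 10 4 [62. 65.] | 20 7 [64. 65.] | 30 6 [61. 65.] | 40 12 [58. 63.] | 50 9 [49. 54.] | 60 3 [50. 51.] | 70 2 [54. 55.] | 80 17 [51. 63.] | 
now [ 0.5183 -0.2906  0.1231 97.0518] t 23.93 j6 -0.76
[1.0, 0.704, -0.152, 0.137]
[0.505, 0.28, -0.072, 0.064]
  -> [ 0.62   -0.1     0.15   88.0068]
[0.997, 0.357, 0.75, 0.2]
  -> [6.67000e-01 1.80000e-02 6.00000e-02 7.90068e+01]
```

Request:
servo_tool(motion=[0.2,0.5,0.35,-0.15,0.07,0.2,1,0.7,-0.15,0.14,0.2,1,0.7,-0.15,0.14,0.2,1,0.7,-0.15,0.14])

```text
time: 24.42
tool_pos: [0.5842, -0.1574, 0.1342]
tool_rot: [0.0, 0.701, 0.713, 0.0]
contact_force: [-0.3, -0.7, -0.3]
gripper_width: 0.6
grasp_force: 0.0
```

Request:
servo_tool(motion=[0,0.5,0.28,-0.07,0.06,-0.2,0.5,0.28,-0.07,0.06,-0.2,0.5,0.28,-0.07,0.06])

```text
time: 24.8
tool_pos: [0.6162, -0.0991, 0.1422]
tool_rot: [0.0, 0.719, 0.695, -0.0]
contact_force: [-0.4, -0.1, -0.8]
gripper_width: 0.4
grasp_force: 0.0
```

Request:
servo_tool(motion=[-0.2,0.5,0.18,0.2,0.1,-0.2,1,0.36,0.5,0.2,-0.2,1,0.36,0.75,0.2,-0.2,1,0.36,0.75,0.2,-0.2,1,0.36,0.75,0.2])

```text
time: 25.42
tool_pos: [0.664, 0.0182, 0.0533]
tool_rot: [0.001, 0.772, 0.636, 0.0]
contact_force: [0.1, 0.6, 0.6]
gripper_width: 0.404
grasp_force: 0.0
```

```bash
python3 plan.py .667,.0175,-.025,79;  python3 - <<'E'
from meas import *
for n in ("top","scene"):
    im,d,P=grab(n)
    k=(P[...,2]>.0055)&(P[...,2]<.02)&(abs(P[...,0]-.668)<.04)&(abs(P[...,1]-.018)<.11)
    c,u,L=line(P[k]); print(n,k.sum(),c.round(4),np.degrees(np.arctan2(u[1],u[0])).round(1),round(L,4))
E
```

```text
now [6.64000e-01 1.82000e-02 5.33000e-02 7.89571e+01] t 25.43 j6 0.11
[-0.001, 0.026, 0.652, -0.001]
  -> [ 6.67000e-01  1.75000e-02 -2.50000e-02  7.90021e+01]
top 134 [0.6683 0.0207] 80.0 0.2141
scene 161 [0.6693 0.0243] 80.4 0.186
```

Request:
servo_tool(motion=[-0.2,0,0.02,0.25,0,-0.2,0,0.02,0.45,0,-0.2,0,0.02,0.6,0,-0.2,0,0.02,0.7,0,-0.2,0,0.02,0.72,0])

```text
time: 26.15
tool_pos: [0.6659, 0.0194, -0.0345]
tool_rot: [-0.0, 0.771, 0.636, -0.0]
contact_force: [-0.1, -0.7, 0.7]
gripper_width: 0.398
grasp_force: 0.0
```

Request:
servo_tool(motion=[-0.2,0,0,0.02,0,-0.5,0,0,0.02,0,-1,0,0,0.02,0,-1,0,0,0.02,0,-1,0,0,0.02,0])

```text
time: 26.78
tool_pos: [0.6668, 0.0196, -0.0356]
tool_rot: [0.0, 0.771, 0.636, 0.001]
contact_force: [-0.3, -0.2, 4.7]
gripper_width: 0.104
grasp_force: 58.9
```

Request:
servo_tool(motion=[-1,0,0,-0.15,0,-1,0,0,-0.4,0,-1,0,0,-0.7,0,-1,0,0,-1,0,-1,0,0,-1,0])

```text
time: 27.4
tool_pos: [0.6689, 0.0194, 0.0884]
tool_rot: [0.003, 0.771, 0.636, 0.003]
contact_force: [0.1, 0.0, -1.9]
gripper_width: 0.105
grasp_force: 58.8
```

```bash
python3 plan.py .4632,-.2943,.11,96.95
```

```text
now [6.68900e-01 1.94000e-02 8.84000e-02 7.90506e+01] t 27.4 j6 0.11
[-1.0, -0.41, -0.062, -0.138]
[-1.0, -0.544, -0.066, -0.145]
[-0.743, -0.521, -0.052, -0.115]
  -> [ 0.4631 -0.2943  0.11   96.9606]
```

Request:
servo_tool(motion=[-1,-0.25,-0.1,-0.06,-0.035,-1,-0.6,-0.25,-0.06,-0.08,-1,-0.9,-0.37,-0.06,-0.12,-1,-1,-0.41,-0.06,-0.14])

```text
time: 27.9
tool_pos: [0.5927, -0.0899, 0.0886]
tool_rot: [-0.001, 0.736, 0.677, -0.001]
contact_force: [-0.3, 0.1, -1.2]
gripper_width: 0.104
grasp_force: 58.9
```

Request:
servo_tool(motion=[-1,-0.35,-0.19,-0.06,-0.05,-1,-0.7,-0.38,-0.06,-0.1,-1,-0.9,-0.5,-0.06,-0.14,-1,-1,-0.545,-0.06,-0.145])

```text
time: 28.4
tool_pos: [0.5191, -0.2035, 0.0969]
tool_rot: [-0.001, 0.696, 0.718, 0.0]
contact_force: [0.6, -0.0, -1.2]
gripper_width: 0.107
grasp_force: 58.9
```

Request:
servo_tool(motion=[-1,-0.3,-0.21,-0.05,-0.05,-1,-0.55,-0.39,-0.05,-0.09,-1,-0.7,-0.49,-0.05,-0.11,-1,-0.743,-0.52,-0.05,-0.115,-1,-0.743,-0.52,-0.05,-0.115])

```text
time: 29.02
tool_pos: [0.461, -0.2937, 0.1035]
tool_rot: [-0.0, 0.662, 0.749, 0.0]
contact_force: [0.2, 0.1, -1.2]
gripper_width: 0.106
grasp_force: 59.0
```

```bash
python3 plan.py .4632,-.2943,.11,96.95; python3 - <<'E'
from plan import *
p,s=pose(); A=np.radians(p[3]); u=np.array([np.cos(A),np.sin(A)]); v=np.array([u[1],-u[0]])
for n in ("top","scene"):
    im,d,P=grab(n); a=(P[...,:2]-p[:2])@u*1000; b=(P[...,:2]-p[:2])@v*1000; z=P[...,2]*1000
    k=(abs(b)<14)&(abs(a)<110)&(abs(z-p[2]*1000-42)<16)
    for g in (k&(a<-25),k&(a>25)): print(n,g.sum(),"a",np.percentile(a[g],[1,99]).round(1) if g.any() else 0,"b",np.median(b[g]).round(1),"z",np.percentile(z[g],[50,85]).round(1))
E
```

```text
now [ 0.461  -0.2937  0.1035 97.0444] t 29.02 j6 -0.83
[-0.007, 0.018, -0.054, 0.002]
  -> [ 0.4632 -0.2943  0.11   96.9544]
  return _methods._mean(a, axis=axis, dtype=dtype,
  ret = ret.dtype.type(ret / rcount)
Traceback (most recent call last):
IndexError: index -1 is out of bounds for axis 0 with size 0
```

```bash
cat > barm.py <<'E'
from plan import *
p,s=pose(); A=np.radians(p[3]); u=np.array([np.cos(A),np.sin(A)]); v=np.array([u[1],-u[0]])
print(p.round(4))
for n in ("top","scene"):
    im,d,P=grab(n); a=(P[...,:2]-p[:2])@u*1000; b=(P[...,:2]-p[:2])@v*1000; z=P[...,2]*1000
    k=(abs(b)<14)&(abs(a)<110)&(abs(z-p[2]*1000-42)<16)
    for g in (k&(a<-20),k&(a>20)):
        if g.sum()>2: print(n,g.sum(),"a",np.sort(a[g])[[0,1,2,-3,-2,-1]].round(1),"b",np.median(b[g]).round(1),"z",np.percentile(z[g],[15,50,85]).round(1))
E
python3 barm.py
```

```text
[ 0.4611 -0.2935  0.1035 97.0757]
top 70 a [26.2 28.3 30.6 81.6 82.  82.1] b -0.2 z [147.7 150.7 153.5]
scene 28 a [-86.9 -84.7 -83.5 -30.4 -28.9 -27.8] b 4.8 z [143.1 149.2 151.3]
scene 43 a [24.9 25.6 26.9 84.6 85.2 85.9] b 4.1 z [145.3 148.5 152.5]
```

Request:
servo_tool(motion=[-1,0.005,0.016,0.1,0,-1,0.005,0.016,0.3,0,-1,0.005,0.016,0.45,0,-1,0.005,0.016,0.55,0,-1,0.005,0.016,0.58,0])

```text
time: 29.8
tool_pos: [0.462, -0.293, 0.0331]
tool_rot: [-0.001, 0.662, 0.749, 0.0]
contact_force: [-0.3, 0.0, -1.2]
gripper_width: 0.104
grasp_force: 59.0
```

Request:
servo_tool(motion=[-1,0,0,0.02,0,-1,0,0,0.04,0,-1,0,0,0.06,0,-1,0,0,0.06,0])

```text
time: 30.3
tool_pos: [0.4624, -0.2935, 0.0271]
tool_rot: [0.0, 0.662, 0.749, -0.0]
contact_force: [-0.3, 0.0, -1.3]
gripper_width: 0.105
grasp_force: 59.0
```

Request:
servo_tool(motion=[-1,0,0,0.015,0,-1,0,0,0.03,0,-1,0,0,0.03,0])

```text
time: 30.68
tool_pos: [0.4623, -0.2934, 0.0232]
tool_rot: [-0.0, 0.662, 0.749, -0.0]
contact_force: [-0.0, -0.7, -0.6]
gripper_width: 0.107
grasp_force: 59.0
```

Request:
servo_tool(motion=[-1,0,0,0.01,0,-1,0,0,0.01,0])

```text
time: 30.92
tool_pos: [0.4624, -0.2935, 0.0221]
tool_rot: [-0.0, 0.662, 0.749, 0.0]
contact_force: [-0.3, 0.6, -2.1]
gripper_width: 0.104
grasp_force: 59.0
```

Request:
servo_tool(motion=[-1,0,0,0.01,0,-1,0,0,0.01,0])

```text
time: 31.18
tool_pos: [0.4627, -0.2936, 0.0212]
tool_rot: [0.0, 0.662, 0.749, 0.0]
contact_force: [0.8, 0.2, -1.1]
gripper_width: 0.105
grasp_force: 58.9
```

Request:
servo_tool(motion=[-1,0,0,0.01,0,-1,0,0,0.01,0])

```text
time: 31.42
tool_pos: [0.4633, -0.2938, 0.0206]
tool_rot: [0.001, 0.662, 0.749, 0.0]
contact_force: [1.4, 1.8, 2.9]
gripper_width: 0.109
grasp_force: 59.3
```

```bash
python3 barm.py; python3 -c "
from plan import *
s=pose()[1]; print(s['contact_force'],s['ft_torque'])"
```

```text
[ 4.63300e-01 -2.93800e-01  2.06000e-02  9.70433e+01]
top 99 a [30.6 31.8 33.3 80.4 82.3 83.1] b 0.0 z [62.1 66.  70.5]
scene 31 a [-87.2 -86.5 -84.6 -35.9 -29.9 -24.8] b 5.6 z [53.7 61.6 66.9]
scene 70 a [20.7 20.9 23.6 80.7 82.8 85.6] b 3.6 z [58.2 66.2 69.4]
[1.80312297 0.15836462 2.49510936] [ 0.26525551 -0.45028773 -0.02316094]
```

Request:
servo_tool(motion=[-1,0,0.004,0.01,0,-1,0,0.004,0.01,0])

```text
time: 31.78
tool_pos: [0.4636, -0.2938, 0.0202]
tool_rot: [0.001, 0.662, 0.749, 0.0]
contact_force: [0.3, 2.3, 8.3]
gripper_width: 0.103
grasp_force: 60.0
```

Request:
servo_tool(motion=[-1,0,0,0.01,0,-1,0,0,0.01,0])

```text
time: 32.02
tool_pos: [0.4637, -0.2938, 0.0202]
tool_rot: [0.0, 0.662, 0.749, 0.0]
contact_force: [-3.4, 5.4, 14.1]
gripper_width: 0.106
grasp_force: 60.6
```

Request:
servo_tool(motion=[-1,0,0,-0.01,0,-1,0,0,-0.01,0,-0.6,0,0,-0.01,0,-0.45,0,0,-0.01,0,-0.45,0,0,-0.01,0])

```text
time: 32.65
tool_pos: [0.4623, -0.2932, 0.0179]
tool_rot: [-0.001, 0.662, 0.749, -0.0]
contact_force: [-0.6, 0.4, 0.1]
gripper_width: 0.275
grasp_force: 0.0
```

Request:
servo_tool(motion=[-0.45,0,0,-0.05,0,-0.45,0,0,-0.15,0,-0.45,0,0,-0.4,0,-0.45,0,0,-0.7,0,-0.45,0,0,-1,0])

```text
time: 33.28
tool_pos: [0.463, -0.2936, 0.1408]
tool_rot: [0.001, 0.662, 0.749, -0.0]
contact_force: [0.0, 0.0, -0.0]
gripper_width: 0.27
grasp_force: 0.0
```

Request:
servo_tool(motion=[-0.45,0.5,0,-0.4,0,-0.45,1,0,-0.6,0,-0.45,1,0,-0.6,0])

```text
time: 33.65
tool_pos: [0.4491, -0.1729, 0.2145]
tool_rot: [0.003, 0.661, 0.75, 0.001]
contact_force: [0.3, -0.6, 0.0]
gripper_width: 0.28
grasp_force: 0.0
```

Request:
servo_tool(motion=[-0.45,0.5,0,0,0,-0.45,1,0,0,0,-0.45,1,0,0,0,-0.45,1,0,0,0])

```text
time: 34.15
tool_pos: [0.4335, -0.0556, 0.2107]
tool_rot: [0.0, 0.662, 0.749, -0.0]
contact_force: [-0.6, -0.5, 0.6]
gripper_width: 0.273
grasp_force: 0.0
```

```bash
python3 - <<'E'
from plan import *
B=np.array([.5148,-.288]); A=np.radians(96.95); u=np.array([np.cos(A),np.sin(A)]); v=np.array([u[1],-u[0]])
for n in ("top","scene"):
    im,d,P=grab(n); a=(P[...,:2]-B)@u*1000; b=(P[...,:2]-B)@v*1000; z=P[...,2]*1000
    for nm,b0 in (("roll",0),("bar",-52)):
        g=(abs(b-b0)<7)&(abs(a)<115)&(z>40)&(z<80); print(n,nm,"a",np.sort(a[g])[[0,2,-3,-1]].round(1))
        for lo in range(-110,90,20):
            q=g&(a>=lo)&(a<lo+20)
            if q.sum(): print(lo,q.sum(),np.percentile(z[q],[50,85]).round(),end=" | ")
        print()
    if n=="top": save(cv2.resize(im[150:300,200:500],None,fx=2.6,fy=2.6,interpolation=cv2.INTER_CUBIC),"end.png")
    else: save(cv2.resize(im[130:210,230:330],None,fx=7,fy=7,interpolation=cv2.INTER_CUBIC),"end2.png")
E
```

```text
top roll a [-104.6 -102.6   88.9   89.4]
-110 17 [52. 57.] | -90 24 [53. 55.] | -70 21 [49. 53.] | -50 25 [65. 68.] | -30 28 [65. 68.] | -10 28 [63. 67.] | 10 28 [64. 67.] | 30 31 [63. 67.] | 50 25 [51. 54.] | 70 22 [54. 66.] | 
top bar a [-88.4 -85.2  81.6  83.7]
-90 22 [67. 71.] | -70 30 [67. 70.] | -50 23 [67. 70.] | -30 23 [67. 70.] | -10 23 [67. 70.] | 10 24 [65. 70.] | 30 24 [67. 70.] | 50 26 [67. 69.] | 70 19 [67. 69.] | 
scene roll a [-104.  -102.    93.3   95.7]
-110 4 [48. 52.] | -90 8 [51. 53.] | -70 5 [50. 51.] | -50 12 [64. 67.] | -30 12 [62. 65.] | -10 7 [65. 67.] | 10 10 [63. 64.] | 30 20 [61. 65.] | 50 14 [52. 54.] | 70 4 [54. 62.] | 
scene bar a [-85.6 -82.9  82.3  85. ]
-90 10 [66. 67.] | -70 18 [64. 67.] | -50 9 [65. 67.] | -30 10 [67. 70.] | -10 8 [66. 68.] | 10 13 [67. 69.] | 30 10 [66. 69.] | 50 12 [66. 69.] | 70 14 [59. 67.] |
```

View pics/end2.png

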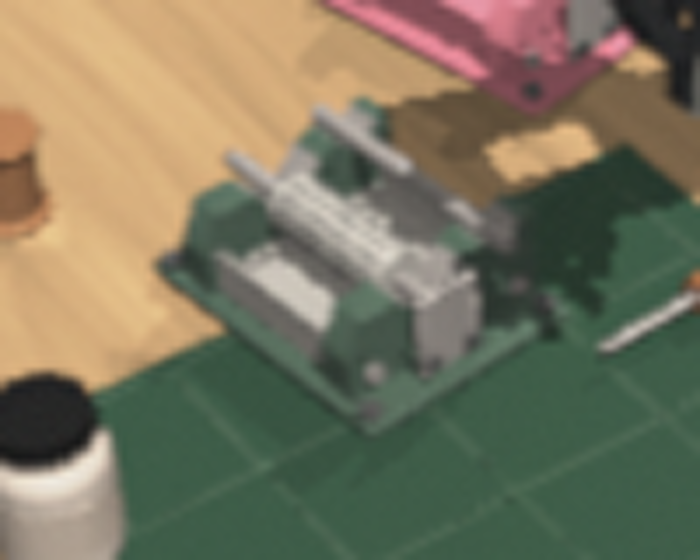

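The picture shows the roller at about (340,220) in the deep notches, with its short end behind the end plate at about (445,310). The guide bar, from (320,110) to (475,215), lies in the shallow notches. Both measure level at the seat heights, and the bar is centred to about 2 mm.

```bash
python3 -c "
from plant import job_done
print(job_done())"
```

```text
the job is handed in; nothing more can be done
None
```

The job is handed in: the long roller is in the deep notches with its short end at the end plate, and the guide bar is across the shallow notches. Both measured level and fully down, with the bar centred to about 2 mm; I moved nothing else, though I did not re-measure the rest of the scene at the end.

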